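# Lift the pizza off the baking sheet with the turner and serve it on the board

### The arm

A 7-joint arm with a two-finger parallel gripper is mounted at the origin on a cart in front of the work surface, level with it; the furniture and walls round the work are solid. World frame = base frame: x ahead of the robot, y to its left, z up, the work surface at z = 0. Lengths are in m, angles in rad, forces in N, time in s.
With the tool pointing down it reaches from about 0.425 to 0.95 m from the base axis. Payload 4.7 kg.
Tool frame: the origin (TCP) lies at the very end of the fingers, on their centre line; the grasp point (between the pads) lies 19 mm behind it; z points along the fingers, y is the line along which they close (so a half turn about z gives the same grasp; the last joint's range is limited). The gripper opens to 85 mm and grips with 20 to 120 N. Pads are 22 mm wide; open, the fingers measure 114 mm over their backs; the gripper's body (76 mm by 85 mm) begins 54 mm behind the grasp point. The pads swing forward as they close: fully open they stand 13 mm farther back than shut.
Start: joints at [-1.231, 0.469, -0.049, 1.532, 0.024, 1.141, -0.082], TCP at [0.243, 0.63, 0.231] pointing down, gripper open.
Joint ranges: [-2.59, 2.59], [-0.33, 1.99], [-1.39, 1.29], [0.1, 2.45], [-1.04, 4.18], [0.21, 1.99], [-2.66, 2.66]. Speed limits (rad/s): [2.57, 2.57, 3.14, 3.14, 3.14, 3.14, 3.14].

### API

Orientations are given as a unit quaternion [x, y, z, w].
In Python, from workcell import manip gives the robot as it stands.
- The arm moves only by the shell command python3 -m pendant 'ROWS' [OPENING]. ROWS is JSON, one flat list of numbers, 6 for each row, row after row: the shift along the tool's x, y, z each as a share of 800 mm, from -1 to 1, then the turn, a rotation vector about the tool's x, y, z each as a share of 90 degrees, from -1 to 1. In form: [x, y, z, ax, ay, az, x, y, z, ax, ay, az, ...]. A call has 1 to 12 rows; each row is the pose to reach, as a shift and turn from the pose commanded when the call began, along the tool's axes at that moment; what a row does not reach only later rows make up. A row lasts 1/8 s, in which the tool goes at most 62.5 mm and 10.7 degrees, less where a joint would pass 70% of its speed; a pose out of reach is approached as far as the arm can. A call with a number of a shift or a turn outside -1 to 1 is refused whole. A call with a gripper value outside its range is refused whole. OPENING is the finger opening in mm, from 0 to 85.4, set as the call begins (- or left out, the last holds). The fingers move at their own pace and stop on an object; the grip force is fixed at half the most. Time passes only in rows, so rows that repeat a pose let the fingers close. It gives the time, the measured TCP pose, the force, the opening and the grip force at its end, in the units of the state.
- manip.get_obs(): the state, without advancing time (a new reading comes with each control period).
- manip.get_image(name): name is "side" or "top" or "wrist"; returns a dict with "color" (384x512x3 uint8, red, green, blue), "fx", "fy", "cx", "cy" (pixels), "position" and "attitude" of the camera in the world. Camera axes: x right, y up, looking along -z (the intrinsics and any distortion apply to the point x, -y, -z); pixel columns grow to the right and rows downward; lengths in m; the calibration is good to about 2 mm. The wrist camera is an equidistant fisheye: a pixel r from the principal point sees the ray r / f radians off the axis. A picture is of the moment at which its call begins. There is no depth.
- manip.hand_in(): hands the job in; it is judged then, once.
The state is a dict: "time_s": time; "joints": joint angles; "qvel": joint speeds; "tau": joint torques, N m; "ee_pos": TCP position; "tcp_rot": TCP orientation; "wrist_force": force on the tool from outside, world axes, zero at the start; "torque": the same for the moment, N m; "gripper_width": opening from 0.0 (shut) to 1.0 (fully open); "finger_force": force on a finger pad.
Only numpy, scipy, OpenCV 4.12 (cv2) and the standard library are available. Lean on these libraries where they do the work, as an engineer would, in place of code of your own. Each camera call takes 0.05 s, during which the arm holds its last target. There are 200 camera calls.

### The job

The small pizza is baked: take the turner by its handle, slide its blade, nose tilted down, under the pizza on the light baking sheet and lift it off; the sheet's far rim gives you something to work against, and the blade's edge pressed lightly on the sheet as you push keeps it from sliding away. Set the pizza down flat on the round wooden board with no crust hanging over the edge, then lay the turner flat on the bare worktop, clear of sheet and board, and let go. Be gentle: do not shove the sheet along, press hard into it, ram, drop or tip the pizza or touch it with the gripper, and leave everything else where it stands.

Things in the scene. Friction and masses are not known exactly. Their poses are not given: they have to be found in the camera images.
- turner: Loose cranked turner, 0.36 kg, at the right, blade flat on the worktop (stable). Slippery blade (friction 0.15) 150 x 120 x 2 mm. Origin: middle of the blade's underside; +x to the leading edge, +z up. A narrow neck 65 mm behind the origin (a stop for what lies on the blade) rises to a black flat-sided handle, 24 mm wide (y), 28 tall, 130 long, its centre line from (-95,0,56) to (-224,0,74) mm.
- turner_grip (a point): Point on the turner's handle centre line, at (-140, 0, 62) mm in the turner's frame: grip here across the 24 mm width from above, strongly (about 100 N), so that the loaded blade does not pitch. Axes as the turner's.
- turner_edge (a point): Middle of the turner's leading edge, underside, at (75, 0, 0) mm in the turner's frame.
- pizza: Small baked pizza, rigid, loose, 160 mm across and 18 mm thick, 0.17 to 0.31 kg, lying on the baking sheet. Origin: centre of its underside, z up. The underside is flat to a radius of 76.5 mm, then rounds up: 3 mm up at radius 79 mm, full width at 8 mm up. It starts short of the sheet's back rim and slides when pushed until it meets it.
- sheet: Thin baking sheet, loose, only 0.15 kg, so it slides unless the blade presses on it (5 to 10 N is right). 270 x 226 mm, at the left. Origin: centre of its underside, floor 4 mm thick. +x (roughly the robot's left, +y) points from the open flat front edge (x = -135 mm) to the 20 mm high back rim (inner face x = 131 mm). Side rims 14 mm high, inner faces y = +-109 mm.
- board: Round wooden board, does not move, 250 mm across and 15 mm thick, with a short stub handle along its own -x, lying in front of the robot, to the right of the sheet. Origin: centre of the disc's underside.
- board_top (a point): Centre of the board's upper face, 15 mm above the worktop.
- dredger: Bystander: steel flour shaker with handle, 112 mm tall, loose, at the left behind the sheet.
- timer: Bystander: kitchen timer, 68 mm across, 36 mm tall, loose, at the back between sheet and board.
- tin: Bystander: food tin, 76 mm across, 58 mm tall, loose, standing at the back behind the board. Fixed: topping rail along the back (front face at about x = 0.70 m), rolling pin and squeeze bottle at the back left, pizza wheel and dough scraper at the far left, oil bottle at the back right, order pad at the front right.

How it is judged:
On the way:
1. the pizza is carried on the turner's blade, right way up, at least 30 mm clear of the sheet (z of pizza in the frame of sheet above 0.034 m and contact force between turner and pizza above 0.5 N and contact force between pizza and sheet below 0.05 N and angle between pizza's own z axis and vertical below 0.35 rad), for 0.3 s.
At the end, for the whole second after the job is handed in: Pizza flat (tilt < 0.06 rad) and at rest on the board's top (within 5 mm), its centre within 45 mm of the board's centre. Turner still and flat on the worktop (origin below 10 mm, tilt < 0.08 rad), touching neither pizza, board nor sheet (horizontal distance between pizza and board_top below 0.045 m and z of pizza in the frame of board_top between -0.005 and 0.005 m and angle between pizza's own z axis and vertical below 0.06 rad and contact force between pizza and board above 0.3 N and linear speed of each of pizza, turner below 0.02 m/s and height (world z) of turner below 0.01 m and angle between turner's own z axis and vertical below 0.08 rad and contact force between turner and pizza below 0.05 N and contact force between turner and board below 0.05 N and contact force between turner and sheet below 0.05 N).
It fails at once if the gripper's fingers or the arm touch the pizza (contact force between any of the fingers, the arm and pizza above 0.2 N).
It fails at once if the pizza is tipped over (more than 0.6 rad), dropped or flung (faster than 0.8 m/s) (angle between pizza's own z axis and vertical above 0.6 rad or linear speed of pizza above 0.8 m/s).
It fails at once if the pizza is rammed into the sheet or its rim (more than 30 N), or the turner is pressed hard on the sheet (more than 40 N) (contact force between pizza and sheet above 30 N or contact force between turner and sheet above 40 N).
It fails at once if the sheet is shoved more than 25 mm from its place (distance of sheet from where it was at the start of the episode above 0.025 m).
It fails at once if the flour shaker, the timer or the food tin is moved by more than 30 mm (distance of any of dredger, timer, tin from where it was at the start of the episode above 0.03 m).
It also fails if it takes over 72 s, if anything falls off the work surface, if the arm or the gripper's body presses on something with over 40 N, if the wrist force passes 120 N, or if a joint passes its speed limit or range.

## Working session

There is one attempt and no reset: what is moved stays moved. The work goes in short steps, Python scripts to look and compute and a shell command to move; the robot and the scene stay as the last step left them, time stands still between calls to the robot, and variables do not carry over. Pictures are saved under pics/ and viewed, at most 10 in all, crops included, and the job is handed in when it is done.

```bash
ls; mkdir -p pics; python3 - <<'E'
from workcell import manip
import cv2
o=manip.get_obs(); print(o)
for n in ["top","side"]:
    d=manip.get_image(n); cv2.imwrite(f"pics/{n}0.png",cv2.resize(d["color"][:,:,::-1],(800,600),interpolation=cv2.INTER_CUBIC)); print({k:v for k,v in d.items() if k!="color"})
E
```

```text
pics
{'time_s': 0.0, 'joints': array([-1.23090021,  0.46943819, -0.04857214,  1.53369256,  0.02410909,
        1.14096152, -0.08231488]), 'qvel': array([ 0.00133365,  0.00066102, -0.00097224, -0.00011125,  0.00020342,
       -0.00117029,  0.0015991 ]), 'tau': array([-4.90881139e-04, -5.10308647e+01, -4.65384917e-02, -2.37717569e+01,
        1.06904731e-02,  7.42965873e-03,  5.10766299e-06]), 'ee_pos': array([0.24313067, 0.62907874, 0.2302641 ]), 'tcp_rot': array([ 1.83354665e-01,  9.83046363e-01, -9.47699702e-04, -1.32308290e-04]), 'wrist_force': array([ 0.23748797, -0.87790159, -0.43588302]), 'torque': array([ 0.0214175 , -0.02548568,  0.01559629]), 'finger_force': 0.0, 'gripper_width': 1.0000305726091978}
{'fx': 412.7524535785352, 'fy': 412.7524535785352, 'cx': 256.51278822566235, 'cy': 189.247362218922, 'position': array([0.27485206, 0.07749017, 1.42610917]), 'attitude': array([-0.06575282,  0.0645496 ,  0.71219689, -0.69590625])}
{'fx': 497.115878542393, 'fy': 497.115878542393, 'cx': 252.71650492371242, 'cy': 190.57681154511167, 'position': array([-0.46035202, -1.34450402,  1.25334739]), 'attitude': array([ 0.44487203, -0.14315937, -0.25049065,  0.84784946])}
```

View pics/top0.png

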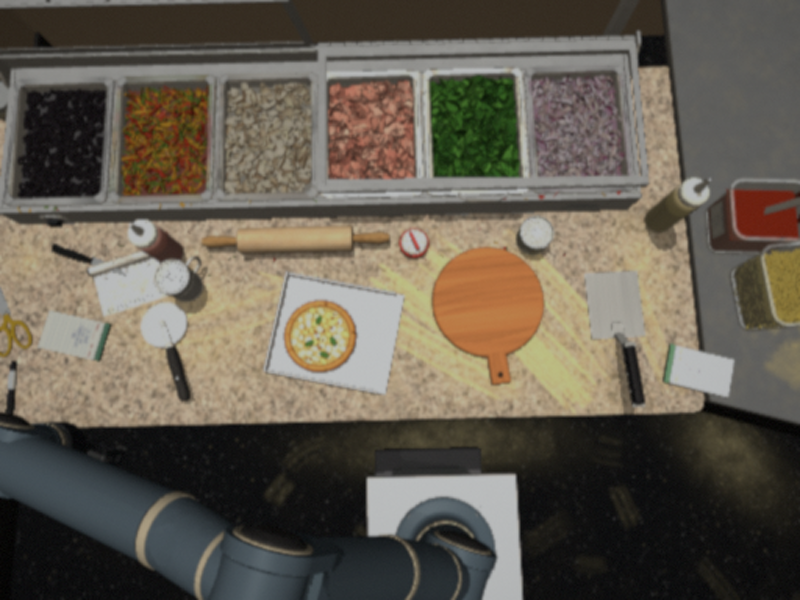

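View pics/side0.png

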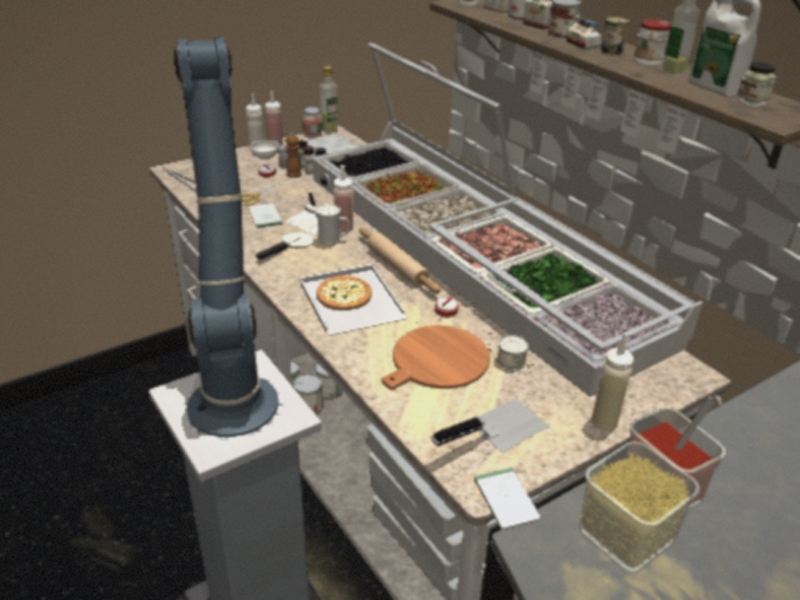

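The top view shows (in 800x600 px) the sheet with corners near (287,274), (403,293), (386,392) and (267,374), and the pizza at (320,336). The board is at (488,302), the turner blade spans about (587–643, 272–338), and its handle runs (623,340) to (637,402). The side view confirms this layout with nothing in the way. Next I'll enlarge for measurement.

```bash
cat > h.py <<'E'
import numpy as np, cv2
from scipy.spatial.transform import Rotation as R
from workcell import manip
def ray(d,u,v):
    c=np.array([(u-d["cx"])/d["fx"],-(v-d["cy"])/d["fy"],-1.]); return R.from_quat(d["attitude"]).apply(c)
def px(d,u,v,z=0.):
    r=ray(d,u,v); p=d["position"]; return p+r*(z-p[2])/r[2]
def proj(d,P):
    c=R.from_quat(d["attitude"]).inv().apply(np.array(P)-d["position"]); return d["cx"]-d["fx"]*c[...,0]/c[...,2], d["cy"]+d["fy"]*c[...,1]/c[...,2]
E
python3 - <<'E'
from h import *
d=manip.get_image("top"); im=d["color"][:,:,::-1].copy()
np.savez("top0.npz",**d)
def crop(u0,u1,v0,v1,s): return cv2.resize(im[v0:v1,u0:u1],None,fx=s,fy=s,interpolation=cv2.INTER_CUBIC)
a=crop(166,266,170,258,4.5); b=crop(365,420,166,264,4.5)
H=max(a.shape[0],b.shape[0]); c=np.zeros((H,a.shape[1]+b.shape[1]+10,3),np.uint8)
c[:a.shape[0],:a.shape[1]]=a; c[:b.shape[0],a.shape[1]+10:]=b
print(a.shape,b.shape); cv2.imwrite("pics/crop1.png",c)
hsv=cv2.cvtColor(im,cv2.COLOR_BGR2HSV)
# board, pizza
for nm,(u0,u1,v0,v1),z in [("board",(272,352,155,250),.015),("pizza",(178,232,188,242),.013)]:
    h=hsv[v0:v1,u0:u1]; m=((h[...,0]<30)&(h[...,1]>(150 if nm=="board" else 100))).astype(np.uint8)
    m=cv2.morphologyEx(m,cv2.MORPH_CLOSE,np.ones((9,9)))
    m=cv2.morphologyEx(m,cv2.MORPH_OPEN,cv2.getStructuringElement(2,(25,25)))
    cs,_=cv2.findContours(m,0,1); k=max(cs,key=cv2.contourArea)[:,0,:].astype(float)
    P=np.array([px(d,u+u0,v+v0,z)[:2] for u,v in k])
    A=np.c_[2*P,np.ones(len(P))]; s=np.linalg.lstsq(A,(P**2).sum(1),rcond=None)[0]
    print(nm,s[:2],np.sqrt(s[2]+s[0]**2+s[1]**2),len(k))
E
```

```text
(396, 450, 3) (441, 248, 3)
board [ 0.52172821 -0.11501666] 0.11972453331468934 194
pizza [0.46036914 0.27532294] 0.06415247167220099 110
```

View pics/crop1.png

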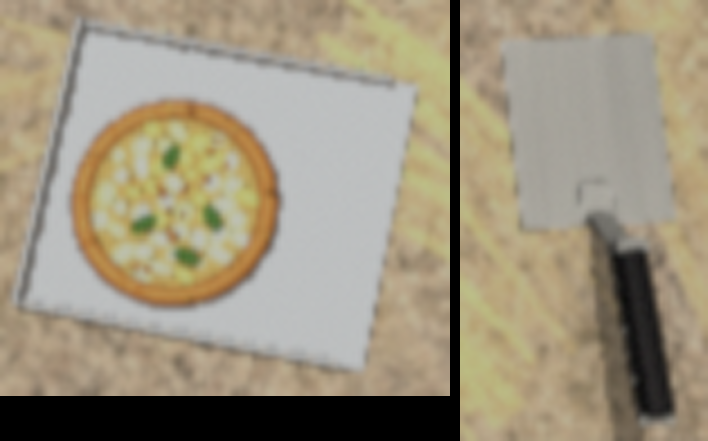

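The crop shows the pizza centred at crop px (176,202), spanning 72–280. The sheet corners are at (78,20), (416,85), (362,370) and (17,307), with the back rim on the left. The blade corners are at (503,40), (653,35), (672,218) and (525,230), and the handle end faces are at about (628,250) and (656,416).

```bash
python3 - <<'E'
from h import *
d={k:v for k,v in np.load("top0.npz").items()}
f=lambda x,y,u0,v0,z: px(d,(x+.5)/4.5-.5+u0,(y+.5)/4.5-.5+v0,z)[:2]
p=[f(x,y,166,170,.008) for x,y in [(72,202),(280,202),(176,98),(176,307)]]
print("pizza",np.round(np.mean(p,0),4),[np.linalg.norm(p[0]-p[1]),np.linalg.norm(p[2]-p[3])])
c=[f(x,y,166,170,z) for x,y,z in [(78,20,.02),(416,85,.009),(362,370,.009),(17,307,.02)]]
c=np.array(c);print("sheet",c.round(4),c.mean(0).round(4))
for a,b in[(1,0),(2,3),(3,0),(2,1)]:
    e=c[b]-c[a];print(np.linalg.norm(e).round(4),np.degrees(np.arctan2(e[1],e[0])).round(2))
t=np.array([f(x-460,y,365,166,.002) for x,y in[(503,40),(653,35),(672,218),(525,230)]])
print("blade",t.round(4),t.mean(0).round(4))
for a,b in[(3,0),(2,1),(0,1),(3,2)]:
    e=t[b]-t[a];print(np.linalg.norm(e).round(4),np.degrees(np.arctan2(e[1],e[0])).round(2))
h=np.array([f(x-460,y,365,166,z) for x,y,z in[(628,248,.07),(655,415,.085)]]);print(h,np.degrees(np.arctan2(*(h[0]-h[1])[::-1])))
E
```

```text
pizza [0.4552 0.2579] [np.float64(0.15988199103462628), np.float64(0.1615464429862298)]
sheet [[0.5973 0.3325]
 [0.5419 0.0714]
 [0.324  0.1173]
 [0.3766 0.3763]] [0.46   0.2244]
0.2669 78.02
0.2643 78.52
0.225 -11.23
0.2227 -11.89
blade [[ 0.5839 -0.3395]
 [ 0.5851 -0.4573]
 [ 0.4406 -0.4589]
 [ 0.434  -0.3452]] [ 0.5109 -0.4002]
0.15 2.17
0.1445 0.65
0.1178 -89.4
0.114 -86.66
[[ 0.41140722 -0.39917887]
 [ 0.2904957  -0.40267878]] 1.6580219756880312
```

```bash
cat >> h.py <<'E'
def tool(yaw,nose):   # deg; tool x along yaw, z down, pitched nose-down by nose
    r=np.radians(yaw); X=np.array([np.cos(r),np.sin(r),0]); Z=np.array([0,0,-1.]); M=R.from_matrix(np.c_[X,np.cross(Z,X),Z])
    return M*R.from_euler('y',-nose,degrees=True)
def row(p,q,o=None,base=None):
    if base is None: o=manip.get_obs(); base=(o["ee_pos"],R.from_quat(o["tcp_rot"]))
    s=base[1].inv().apply(np.array(p)-base[0])/.8; w=(base[1].inv()*q).as_rotvec()/(np.pi/2)
    print("row",[round(float(v),4) for v in np.r_[s,w]])
E
python3 - <<'E'
from h import *
d={k:v for k,v in np.load("top0.npz").items()}
print("board disc chk",px(d,312.3,193.3,.015))
q1=tool(79,0); p1=[.5,.1,.25]
row(p1,q1)
row([.380,-.4042,.16],tool(1.8,0),base=(np.array(p1),q1))
E
```

```text
board disc chk [ 0.51941371 -0.11630932  0.015     ]
row [-0.5379, -0.5013, -0.0236, -0.0008, 0.0007, 0.8875]
row [-0.6473, -0.027, 0.1125, 0.0, 0.0, 0.8578]
```

```bash
python3 -m pendant '[-0.538,-0.501,-0.0236,0,0,0.8875,-0.538,-0.501,-0.0236,0,0,0.8875,-0.538,-0.501,-0.0236,0,0,0.8875,-0.538,-0.501,-0.0236,0,0,0.8875,-0.538,-0.501,-0.0236,0,0,0.8875,-0.538,-0.501,-0.0236,0,0,0.8875,-0.538,-0.501,-0.0236,0,0,0.8875,-0.538,-0.501,-0.0236,0,0,0.8875,-0.538,-0.501,-0.0236,0,0,0.8875,-0.538,-0.501,-0.0236,0,0,0.8875]' 60
python3 -m pendant '[-0.647,-0.027,0.1125,0,0,0.858,-0.647,-0.027,0.1125,0,0,0.858,-0.647,-0.027,0.1125,0,0,0.858,-0.647,-0.027,0.1125,0,0,0.858,-0.647,-0.027,0.1125,0,0,0.858,-0.647,-0.027,0.1125,0,0,0.858,-0.647,-0.027,0.1125,0,0,0.858,-0.647,-0.027,0.1125,0,0,0.858,-0.647,-0.027,0.1125,0,0,0.858,-0.647,-0.027,0.1125,0,0,0.858,-0.647,-0.027,0.1125,0,0,0.858,-0.647,-0.027,0.1125,0,0,0.858]'
python3 - <<'E'
from h import *
o=manip.get_obs(); print(o["ee_pos"],o["joints"].round(2))
row([.380,-.4042,.16],tool(1.8,0)); row([.380,-.4042,.042],tool(1.8,0))
d=manip.get_image("wrist"); np.savez("w1.npz",**d); cv2.imwrite("pics/w1.png",d["color"][:,:,::-1]); print({k:v for k,v in d.items() if k!="color"})
E
```

```text
time_s: 1.4
ee_pos: [0.5013, 0.0964, 0.2505]
tcp_rot: [0.774, 0.634, 0.0, 0.001]
wrist_force: [-0.7, 0.7, 0.2]
gripper_width: 0.706
finger_force: 0.0
time_s: 2.9
ee_pos: [0.3813, -0.4017, 0.1602]
tcp_rot: [1.0, 0.017, 0.0, -0.001]
wrist_force: [0.5, 0.6, -0.5]
gripper_width: 0.703
finger_force: 0.0
[ 0.38128502 -0.40172395  0.16019142] [ 0.1   0.45  0.84  1.94 -0.41  0.94 -0.39]
row [-0.0017, 0.003, 0.0002, -0.0007, -0.0004, 0.0014]
row [-0.0018, 0.0032, 0.1477, -0.0007, -0.0004, 0.0014]
{'fx': 297.3186396354542, 'fy': 297.3186396354542, 'cx': 255.89842637860883, 'cy': 188.9332300980624, 'position': array([ 0.45882005, -0.39951686,  0.30317835]), 'attitude': array([-0.10869952,  0.10602227, -0.68659543,  0.71100662])}
```

View pics/w1.png

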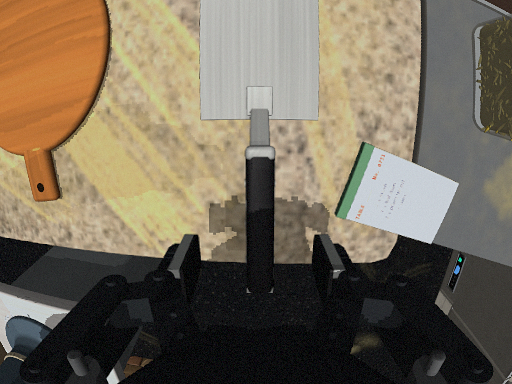

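The wrist view shows the handle centred between the fingers: front end at px (261,150), rear (260,290), blade rear corners (201,119) and (319,119). I'll refine the turner's pose from these.

```bash
cat >> h.py <<'E'
def fpx(d,u,v,z):
    a,b=u-d["cx"],v-d["cy"]; r=np.hypot(a,b); t=r/d["fx"]; c=np.array([np.sin(t)*a/r,-np.sin(t)*b/r,-np.cos(t)])
    w=R.from_quat(d["attitude"]).apply(c); p=d["position"]; return p+w*(z-p[2])/w[2]
E
python3 - <<'E'
from h import *
d={k:v for k,v in np.load("w1.npz").items()}
print([fpx(d,u,v,z).round(4) for u,v,z in [(201,119,.002),(319,119,.002),(261,150,.071),(260,290,.088)]])
print([fpx(d,u,v,.002).round(4) for u,v in [(202,20),(318,20)]])
E
```

```text
[array([ 0.4367, -0.3439,  0.002 ]), array([ 0.4411, -0.4641,  0.002 ]), array([ 0.4182, -0.4046,  0.071 ]), array([ 0.2972, -0.4084,  0.088 ])]
[array([ 0.54  , -0.3421,  0.002 ]), array([ 0.5446, -0.4587,  0.002 ])]
```

```bash
python3 -m pendant '[0.005,0.002,0.08,0,0,0.001,0.005,0.002,0.13,0,0,0.001,0.005,0.002,0.1475,0,0,0.001,0.005,0.002,0.1475,0,0,0.001,0.005,0.002,0.1475,0,0,0.001]' 50
python3 -m pendant '[0,0,0,0,0,0,0,0,0,0,0,0,0,0,0,0,0,0,0,0,0,0,0,0,0,0,0,0,0,0,0,0,0,0,0,0]' 0
python3 - <<'E'
from h import *
o=manip.get_obs(); print(o["ee_pos"],R.from_quat(o["tcp_rot"]).as_matrix().round(4),o["gripper_width"],o["finger_force"],o["wrist_force"],o["torque"])
E
```

```text
time_s: 3.58
ee_pos: [0.3852, -0.4058, 0.0439]
tcp_rot: [1.0, 0.015, 0.001, 0.001]
wrist_force: [-0.1, 0.3, -0.3]
gripper_width: 0.582
finger_force: 0.0
time_s: 4.32
ee_pos: [0.3849, -0.4052, 0.0434]
tcp_rot: [1.0, 0.015, 0.001, 0.0]
wrist_force: [-0.3, 2.1, 6.1]
gripper_width: 0.271
finger_force: 60.1
[ 0.38494927 -0.40524098  0.04337255] [[ 9.996e-01  2.930e-02  2.000e-03]
 [ 2.930e-02 -9.996e-01 -5.000e-04]
 [ 2.000e-03  6.000e-04 -1.000e+00]] 0.27106956376765956 60.14476954936981 [-0.33460509  2.10748727  6.12872845] [ 2.68801718e-01 -6.79067511e-05  6.78712222e-02]
```

```bash
cat >> h.py <<'E'
PZ=np.array([.4552,.2579]); YAW=78.2; DIR=np.array([np.cos(np.radians(YAW)),np.sin(np.radians(YAW))])
OFF=np.array([.204,0,.0434])
def edge(s,z,yaw=YAW,nose=10.,xy=None):   # TCP pose for edge at sheet x=s (through the pizza centre) at height z
    q=tool(yaw,nose); e=np.r_[PZ+(s-.032)*DIR if xy is None else xy,z]; return e-q.apply(OFF),q
def where():
    o=manip.get_obs(); q=R.from_quat(o["tcp_rot"]); e=o["ee_pos"]+q.apply(OFF); m=q.as_matrix()
    print("t",round(o["time_s"],2),"edge",e.round(4),"s",((e[:2]-PZ)@DIR+.032).round(4),"lat",((e[:2]-PZ)@np.array([-DIR[1],DIR[0]])).round(4),"yaw",np.degrees(np.arctan2(m[1,0],m[0,0])).round(2),"nose",np.degrees(np.arcsin(-m[2,0])).round(2),"F",o["wrist_force"].round(2),"T",o["torque"].round(2),"grip",round(o["finger_force"],1))
E
python3 - <<'E'
from h import *
where()
o=manip.get_obs(); b=(o["ee_pos"]+[0,0,.15],R.from_quat(o["tcp_rot"]))
P,q=edge(-.09,.10); print(P); row(P,q,base=b)
E
python3 -m pendant '[0,0,-0.06,0,0,0,0,0,-0.12,0,0,0,0,0,-0.1875,0,0,0,0,0,-0.1875,0,0,0,0,0,-0.1875,0,0,0]'
python3 - <<'E'
from h import *
where()
d=manip.get_image("wrist"); cv2.imwrite("pics/w2.png",d["color"][:,:,::-1])
E
```

```text
t 4.33 edge [ 5.889e-01 -3.993e-01  4.000e-04] s -0.5839 lat -0.2653 yaw 1.68 nose -0.11 F [-0.33  2.11  6.13] T [ 0.27 -0.    0.07] grip 60.1
[ 0.39070921 -0.05079998  0.17816488]
row [0.0201, -0.4427, 0.0188, -0.073, -0.0949, -0.8481]
time_s: 4.95
ee_pos: [0.3836, -0.4034, 0.1909]
tcp_rot: [1.0, 0.015, -0.001, -0.001]
wrist_force: [-0.5, 0.8, -3.8]
gripper_width: 0.273
finger_force: 60.1
t 4.95 edge [ 0.5874 -0.3972  0.1471] s -0.5822 lat -0.2634 yaw 1.72 nose 0.1 F [-0.52  0.84 -3.77] T [0.01 0.32 0.  ] grip 60.1
```

```bash
sed -i 's/YAW=78.2/YAW=87./' h.py
python3 - <<'E'
from h import *
P,q=edge(-.085,.06); print(P); row(P,q)
E
```

```text
[ 0.43895678 -0.05203911  0.13816488]
row [0.0827, -0.4365, 0.0663, -0.0856, -0.0898, -0.9448]
```

```bash
python3 -m pendant '[0.0827,-0.4365,0.04,-0.0856,-0.0898,-0.945,0.0827,-0.4365,0.04,-0.0856,-0.0898,-0.945,0.0827,-0.4365,0.04,-0.0856,-0.0898,-0.945,0.0827,-0.4365,0.04,-0.0856,-0.0898,-0.945,0.0827,-0.4365,0.04,-0.0856,-0.0898,-0.945,0.0827,-0.4365,0.04,-0.0856,-0.0898,-0.945,0.0827,-0.4365,0.04,-0.0856,-0.0898,-0.945,0.0827,-0.4365,0.0663,-0.0856,-0.0898,-0.945,0.0827,-0.4365,0.0663,-0.0856,-0.0898,-0.945,0.0827,-0.4365,0.0663,-0.0856,-0.0898,-0.945,0.0827,-0.4365,0.0663,-0.0856,-0.0898,-0.945]'
python3 - <<'E'
from h import *
where()
P,q=edge(-.08,.014); row(P,q)
for n in ["wrist","top"]:
    d=manip.get_image(n); np.savez(n+"3.npz",**d); cv2.imwrite(f"pics/{n}3.png",d["color"][:,:,::-1])
w=cv2.imread("pics/wrist3.png"); t=cv2.imread("pics/top3.png")[130:300,140:390]
t=cv2.resize(t,None,fx=384/170*.78,fy=384/170*.78,interpolation=cv2.INTER_CUBIC)
w=cv2.resize(w,(360,270)); c=np.zeros((max(300,t.shape[0]),360+t.shape[1],3),np.uint8); c[:270,:360]=w; c[:t.shape[0],360:]=t; cv2.imwrite("pics/c3.png",c); print(c.shape)
E
```

```text
time_s: 6.38
ee_pos: [0.4406, -0.0542, 0.1395]
tcp_rot: [0.724, 0.685, -0.063, 0.062]
wrist_force: [0.8, -0.7, -3.5]
gripper_width: 0.27
finger_force: 60.4
t 6.38 edge [0.4515 0.1387 0.0608] s -0.0872 lat -0.0026 yaw 86.82 nose 10.15 F [ 0.76 -0.68 -3.51] T [ 0.02 -0.02  0.03] grip 60.4
row [0.0191, -0.0025, 0.0567, 0.0023, 0.0016, -0.002]
(300, 800, 3)
```

View pics/c3.png

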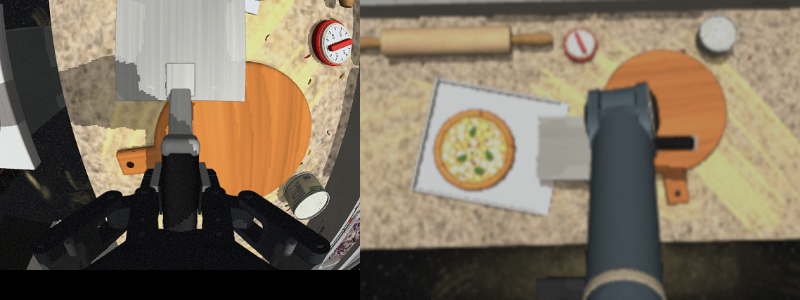

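The composite shows the blade over the sheet's front. Its edge is at crop x=538 and its middle at y≈148, in line with the pizza centre at (475,150), and the sheet is undisturbed. Next I'll check pitch slip in the grip against the picture taken right after lifting, then descend.

```bash
cat >> h.py <<'E'
def slip(ref="pics/w2.png"):
    a=cv2.imread(ref,0); b=cv2.cvtColor(manip.get_image("wrist")["color"],cv2.COLOR_RGB2GRAY); r=[]
    for (u,v) in [(233,90),(275,90),(235,160),(256,110)]:
        t=a[v-16:v+16,u-20:u+20]; m=cv2.matchTemplate(b[v-40:v+40,u-40:u+40],t,cv2.TM_CCOEFF_NORMED); _,s,_,l=cv2.minMaxLoc(m); r.append((l[0]-20,l[1]-24,round(s,2)))
    print("slip",r)
E
python3 - <<'E'
from h import *
slip()
E
python3 -m pendant '[0.017,-0.0025,0.03,0.0023,0.0016,-0.002,0.017,-0.0025,0.0567,0.0023,0.0016,-0.002,0.017,-0.0025,0.0567,0.0023,0.0016,-0.002,0.017,-0.0025,0.0567,0.0023,0.0016,-0.002]'
python3 - <<'E'
from h import *
where()
P,q=edge(-.075,.004); row(P,q)
E
```

```text
slip [(1, 1, 0.79), (0, 1, 0.87), (-20, 24, 0.47), (1, 1, 0.78)]
time_s: 7.02
ee_pos: [0.4392, -0.0484, 0.0927]
tcp_rot: [0.722, 0.686, -0.063, 0.06]
wrist_force: [1.3, -0.2, -2.2]
gripper_width: 0.271
finger_force: 60.5
t 7.03 edge [0.4489 0.1447 0.0145] s -0.0814 lat 0.0004 yaw 87.11 nose 10.01 F [ 1.32 -0.22 -2.16] T [ 0.02 -0.06  0.02] grip 60.5
row [0.0102, 0.0, 0.0116, 0.0002, 0.0001, 0.0012]
```

```bash
python3 -m pendant '[0.0017,0,0.0098,0,0,0,0.0017,0,0.0098,0,0,0,0.0017,0,0.0098,0,0,0]'
python3 - <<'E'
from h import *
where()
E
python3 -m pendant '[0.0004,0,0.0025,0,0,0,0.0004,0,0.0025,0,0,0,0.0004,0,0.0025,0,0,0]'
python3 - <<'E'
from h import *
where()
E
```

```text
time_s: 7.4
ee_pos: [0.4395, -0.0481, 0.0845]
tcp_rot: [0.722, 0.686, -0.063, 0.06]
wrist_force: [0.6, 0.6, 0.4]
gripper_width: 0.273
finger_force: 60.8
t 7.4 edge [0.4493 0.1451 0.0065] s -0.081 lat -0.0 yaw 87.1 nose 9.97 F [0.59 0.65 0.37] T [ 0.6  -0.3  -0.18] grip 60.8
time_s: 7.78
ee_pos: [0.4388, -0.0485, 0.0822]
tcp_rot: [0.722, 0.686, -0.063, 0.06]
wrist_force: [-0.1, -0.9, 1.5]
gripper_width: 0.272
finger_force: 60.9
t 7.78 edge [0.4485 0.1446 0.004 ] s -0.0815 lat 0.0007 yaw 87.11 nose 10.01 F [-0.12 -0.9   1.46] T [ 0.46 -0.3  -0.12] grip 60.9
```

```bash
python3 -m pendant '[0.0062,0,-0.0008,0,0,0,0.0123,0,-0.0018,0,0,0,0.0185,0,-0.0028,0,0,0,0.0246,0,-0.0038,0,0,0,0.0308,0,-0.0048,0,0,0,0.0369,0,-0.0058,0,0,0]'
python3 - <<'E'
from h import *
where()
E
```

```text
time_s: 8.52
ee_pos: [0.4401, -0.0182, 0.0815]
tcp_rot: [0.722, 0.687, -0.064, 0.06]
wrist_force: [-0.1, -1.0, 1.8]
gripper_width: 0.272
finger_force: 60.9
t 8.53 edge [0.4496 0.1749 0.0033] s -0.0511 lat 0.0012 yaw 87.16 nose 10.02 F [-0.13 -0.96  1.81] T [ 0.49 -0.1  -0.02] grip 60.9
```

```bash
python3 -m pendant '[0.0062,0,-0.0003,0,0,0,0.0124,0,-0.0006,0,0,0,0.0186,0,-0.0012,0,0,0,0.0248,0,-0.0022,0,0,0,0.031,0,-0.0032,0,0,0,0.037,0,-0.0042,0,0,0]'
python3 - <<'E'
from h import *
where()
d=manip.get_image("top"); cv2.imwrite("pics/t4.png",d["color"][:,:,::-1]); 
t=d["color"][150:280,150:330,::-1]; cv2.imwrite("pics/t4c.png",cv2.resize(t,None,fx=3,fy=3,interpolation=cv2.INTER_CUBIC))
d=manip.get_image("side"); cv2.imwrite("pics/s4.png",d["color"][:,:,::-1])
E
```

```text
time_s: 9.28
ee_pos: [0.4415, 0.0112, 0.0797]
tcp_rot: [0.722, 0.687, -0.064, 0.06]
wrist_force: [0.1, -0.9, 1.7]
gripper_width: 0.271
finger_force: 61.0
t 9.28 edge [0.4511 0.2042 0.0014] s -0.0218 lat 0.0013 yaw 87.14 nose 10.04 F [ 0.13 -0.86  1.72] T [ 0.22 -0.14  0.04] grip 61.0
```

View pics/t4c.png

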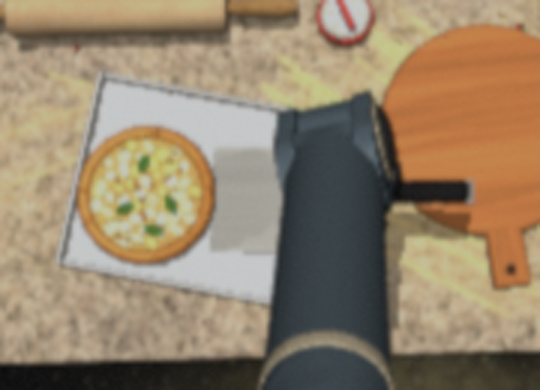

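The crop shows the pizza (centre about (146,194)) resting against the back rim, the blade edge at x≈212 just meeting its crust, and the sheet corner (101,74) unmoved. I'll keep pushing in.

```bash
python3 -m pendant '[0.005,0,-0.0004,0,0,0,0.01,0,-0.0008,0,0,0,0.015,0,-0.0012,0,0,0,0.02,0,-0.0018,0,0,0]'
python3 - <<'E'
from h import *
where()
E
python3 -m pendant '[0.005,0,-0.0006,0,0,0,0.01,0,-0.0012,0,0,0,0.015,0,-0.0018,0,0,0,0.02,0,-0.0026,0,0,0]'
python3 - <<'E'
from h import *
where()
d=manip.get_image("top"); np.savez("t5.npz",**d)
t=d["color"][150:280,150:330,::-1]; cv2.imwrite("pics/t5c.png",cv2.resize(t,None,fx=3,fy=3,interpolation=cv2.INTER_CUBIC))
E
```

```text
time_s: 9.88
ee_pos: [0.4423, 0.0274, 0.0783]
tcp_rot: [0.722, 0.687, -0.064, 0.06]
wrist_force: [-0.0, -2.2, 2.5]
gripper_width: 0.272
finger_force: 60.8
t 9.88 edge [0.4519 0.2205 0.    ] s -0.0055 lat 0.0013 yaw 87.15 nose 10.02 F [-0.03 -2.16  2.53] T [ 0.31 -0.1  -0.02] grip 60.8
time_s: 10.38
ee_pos: [0.4431, 0.0435, 0.0775]
tcp_rot: [0.722, 0.687, -0.064, 0.06]
wrist_force: [-0.2, -2.4, 1.8]
gripper_width: 0.273
finger_force: 60.8
t 10.38 edge [ 0.4526  0.2366 -0.0007] s 0.0106 lat 0.0015 yaw 87.15 nose 10.02 F [-0.15 -2.38  1.85] T [ 0.2  -0.07 -0.02] grip 60.8
```

View pics/t5c.png

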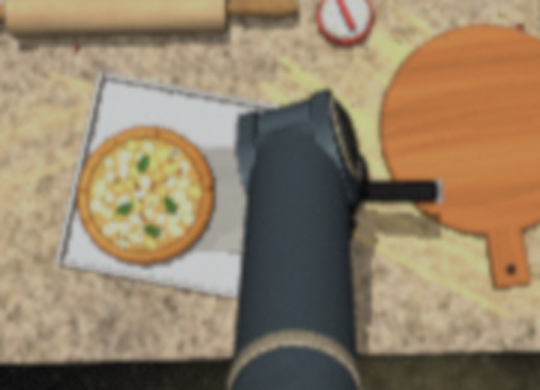

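The pizza and sheet are unchanged while the blade has advanced about 32 mm under the crust. I'll continue.

```bash
python3 -m pendant '[0.005,0,-0.0008,0,0,0,0.01,0,-0.0016,0,0,0,0.015,0,-0.0024,0,0,0,0.02,0,-0.0032,0,0,0,0.025,0,-0.004,0,0,0,0.03,0,-0.0048,0,0,0]'
python3 - <<'E'
from h import *
where()
E
python3 -m pendant '[0.005,0,-0.0008,0,0,0,0.01,0,-0.0016,0,0,0,0.015,0,-0.0024,0,0,0,0.02,0,-0.0032,0,0,0,0.025,0,-0.004,0,0,0,0.03,0,-0.0048,0,0,0]'
python3 - <<'E'
from h import *
where()
E
```

```text
time_s: 11.18
ee_pos: [0.4444, 0.0678, 0.0772]
tcp_rot: [0.722, 0.687, -0.064, 0.06]
wrist_force: [-0.1, -1.5, 1.6]
gripper_width: 0.271
finger_force: 60.8
t 11.18 edge [ 0.454   0.2609 -0.001 ] s 0.0349 lat 0.0014 yaw 87.14 nose 10.01 F [-0.07 -1.48  1.6 ] T [ 0.32 -0.09 -0.01] grip 60.8
time_s: 11.92
ee_pos: [0.4456, 0.0921, 0.0768]
tcp_rot: [0.722, 0.687, -0.064, 0.06]
wrist_force: [-0.7, -2.0, 0.5]
gripper_width: 0.273
finger_force: 60.8
t 11.93 edge [ 0.4551  0.2852 -0.0015] s 0.0592 lat 0.0015 yaw 87.15 nose 10.02 F [-0.72 -2.01  0.53] T [ 0.34 -0.06 -0.02] grip 60.8
```

```bash
python3 -m pendant '[0.005,0,-0.0008,0,0,0,0.01,0,-0.0016,0,0,0,0.015,0,-0.0024,0,0,0,0.02,0,-0.0032,0,0,0,0.025,0,-0.004,0,0,0,0.03,0,-0.0048,0,0,0]'
python3 - <<'E'
from h import *
where()
E
python3 -m pendant '[0.005,0,-0.0008,0,0,0,0.01,0,-0.0016,0,0,0,0.015,0,-0.0024,0,0,0,0.02,0,-0.0032,0,0,0]'
python3 - <<'E'
from h import *
where()
d=manip.get_image("top"); t=d["color"][150:280,150:330,::-1]; a=cv2.resize(t,(400,289),interpolation=cv2.INTER_CUBIC)
d=manip.get_image("wrist"); b=cv2.resize(d["color"][:,:,::-1],(385,289))
cv2.imwrite("pics/c6.png",np.hstack([a,b]))
E
```

```text
time_s: 12.68
ee_pos: [0.4468, 0.1163, 0.0764]
tcp_rot: [0.722, 0.687, -0.064, 0.06]
wrist_force: [0.3, -1.4, 0.8]
gripper_width: 0.269
finger_force: 60.7
t 12.68 edge [ 0.4563  0.3094 -0.0019] s 0.0835 lat 0.0016 yaw 87.15 nose 10.02 F [ 0.26 -1.43  0.82] T [ 0.28 -0.11 -0.04] grip 60.7
time_s: 13.18
ee_pos: [0.4476, 0.1325, 0.0761]
tcp_rot: [0.722, 0.687, -0.064, 0.06]
wrist_force: [-0.1, -1.7, 2.0]
gripper_width: 0.276
finger_force: 60.7
t 13.18 edge [ 0.4572  0.3256 -0.0021] s 0.0998 lat 0.0015 yaw 87.14 nose 10.01 F [-0.14 -1.7   1.97] T [ 0.28 -0.06 -0.05] grip 60.7
```

View pics/c6.png

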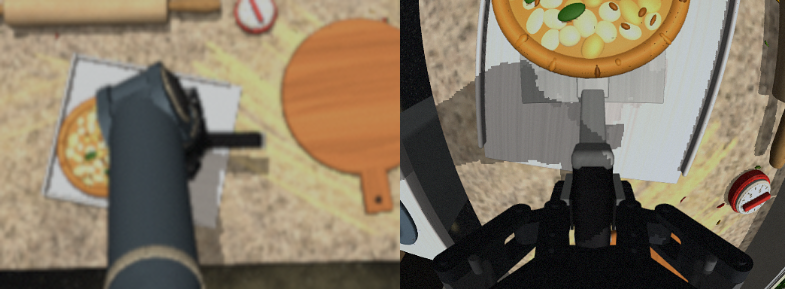

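The wrist view shows the pizza's near crust (px y≈76) over the blade, about 25 mm ahead of the blade's rear edge (y≈103), with the sheet square and unmoved. I'll push in about 11 mm more, then level.

```bash
python3 -m pendant '[0.0045,0,-0.0007,0,0,0,0.009,0,-0.0014,0,0,0,0.0135,0,-0.0021,0,0,0]'
python3 - <<'E'
from h import *
where()
o=manip.get_obs(); p,q=o["ee_pos"],R.from_quat(o["tcp_rot"]); e=p+q.apply(OFF+[0,0,-.008])
for n,dz,back in [(6,0.002,0),(2,.006,.002),(-2,.012,.004),(-4,.03,.006)]:
    m=q.as_matrix(); qn=q*R.from_euler('y',10-n,degrees=True); E=e+np.r_[-DIR*back,dz]; print(n,m.shape); row(E-qn.apply(OFF+[0,0,-.008]),qn)
E
```

```text
time_s: 13.65
ee_pos: [0.4482, 0.1432, 0.076]
tcp_rot: [0.722, 0.687, -0.064, 0.06]
wrist_force: [0.2, -4.1, 3.9]
gripper_width: 0.268
finger_force: 60.8
t 13.65 edge [ 0.4578  0.3363 -0.0023] s 0.1104 lat 0.0015 yaw 87.14 nose 10.03 F [ 0.16 -4.14  3.91] T [-0.33 -0.07 -0.01] grip 60.8
6 (3, 3)
row [-0.0029, -0.0, 0.0154, 0.0, 0.0444, 0.0]
2 (3, 3)
row [-0.0074, -0.0, 0.029, -0.0, 0.0889, -0.0]
-2 (3, 3)
row [-0.0112, -0.0, 0.0401, 0.0, 0.1333, 0.0]
-4 (3, 3)
row [-0.017, -0.0001, 0.0274, -0.0, 0.1556, -0.0]
```

```bash
python3 -m pendant '[-0.0015,0,0.0077,0,0.0222,0,-0.0029,0,0.0154,0,0.0444,0,-0.005,0,0.022,0,0.067,0,-0.0074,0,0.029,0,0.0889,0,-0.0093,0,0.0345,0,0.111,0,-0.0112,0,0.0401,0,0.1333,0,-0.0112,0,0.0401,0,0.1333,0]'
python3 - <<'E'
from h import *
where()
d=manip.get_image("side"); a=d["color"][100:300,130:380,::-1]; a=cv2.resize(a,(400,320),interpolation=cv2.INTER_CUBIC)
d=manip.get_image("wrist"); b=cv2.resize(d["color"][:,:,::-1],(400,320))
cv2.imwrite("pics/c7.png",np.hstack([a,b]))
E
```

```text
time_s: 14.52
ee_pos: [0.447, 0.1285, 0.046]
tcp_rot: [0.724, 0.689, 0.012, -0.013]
wrist_force: [-2.1, -2.0, 5.3]
gripper_width: 0.268
finger_force: 61.4
t 14.53 edge [0.4571 0.3336 0.0097] s 0.1077 lat 0.002 yaw 87.13 nose -2.0 F [-2.1  -1.99  5.3 ] T [-0.51  0.27  0.11] grip 61.4
```

View pics/c7.png

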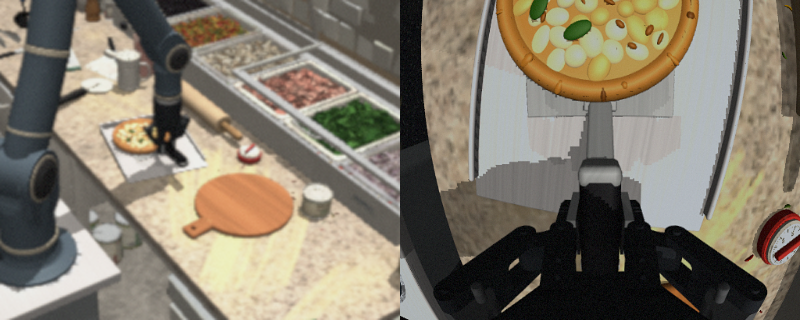

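The side view shows the pizza level on the sheet with everything in place. The wrist view shows the crust against the neck (px y≈100). I'll lift now.

```bash
python3 -m pendant '[-0.002,0,-0.008,0,0.011,0,-0.004,0,-0.018,0,0.022,0,-0.006,0,-0.03,0,0.022,0,-0.006,0,-0.045,0,0.022,0,-0.006,0,-0.06,0,0.022,0,-0.006,0,-0.075,0,0.022,0,-0.006,0,-0.09,0,0.022,0,-0.006,0,-0.1,0,0.022,0,-0.006,0,-0.1,0,0.022,0]'
python3 - <<'E'
from h import *
where()
d=manip.get_image("wrist"); cv2.imwrite("pics/w8.png",d["color"][:,:,::-1])
for n in ["pics/w8.png","pics/c7.png"]:
    im=cv2.imread(n)
    if "c7" in n: im=cv2.resize(im[:,400:],(512,384))
    h=cv2.cvtColor(im,cv2.COLOR_BGR2HSV); m=((h[...,0]>8)&(h[...,0]<25)&(h[...,1]>170)&(h[...,2]>90)); m[150:]=0
    ys,xs=np.where(m); print(n,len(ys),"bottom",np.percentile(ys,99),"x",np.percentile(xs,[1,99]))
    for v in (20,60,90): 
        k=np.where(m[v])[0]; print(v,k.min() if len(k) else None,k.max() if len(k) else None)
E
```

```text
time_s: 15.75
ee_pos: [0.4477, 0.1215, 0.1264]
tcp_rot: [0.724, 0.689, 0.026, -0.024]
wrist_force: [0.1, -0.4, -5.2]
gripper_width: 0.27
finger_force: 61.8
t 15.75 edge [0.4581 0.3277 0.0974] s 0.1019 lat 0.0008 yaw 87.13 nose -4.02 F [ 0.09 -0.38 -5.16] T [-0.62 -0.05 -0.01] grip 61.8
pics/w8.png 8983 bottom 102.0 x [159. 347.]
20 157 349
60 164 341
90 195 310
pics/c7.png 8435 bottom 118.0 x [127. 378.]
20 125 380
60 138 366
90 163 341
```

```bash
python3 - <<'E'
from h import *
where()
d=manip.get_image("side"); a=d["color"][160:270,180:300,::-1]; a=cv2.resize(a,(400,367),interpolation=cv2.INTER_CUBIC)
b=cv2.resize(cv2.imread("pics/w8.png"),(400,300)); b=np.vstack([b,np.zeros((67,400,3),np.uint8)])
cv2.imwrite("pics/c8.png",np.hstack([a,b]))
E
```

```text
t 15.8 edge [0.4577 0.3277 0.0969] s 0.1018 lat 0.0012 yaw 87.13 nose -4.0 F [ 0.01  0.4  -4.71] T [-0.59 -0.01  0.  ] grip 61.8
```

View pics/c8.png

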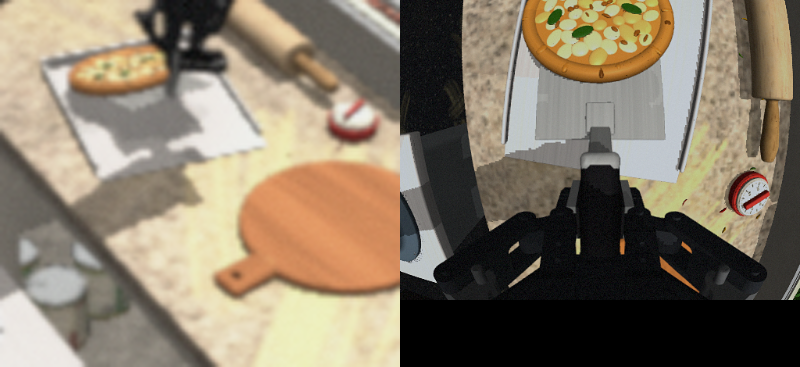

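The side view shows the pizza raised but tilted at the far side. In the wrist view the blade's rear edge is at px (135–265, 137) of 400x300 and the near crust at y≈80, so the turner has pitched nose-down in the grip. I'll quantify that by fitting the blade's rear corners.

```bash
cat >> h.py <<'E'
def fproj(d,P):
    c=R.from_quat(d["attitude"]).inv().apply(np.array(P)-d["position"]); x,y,z=c[0],-c[1],-c[2]; r=np.hypot(x,y); t=np.arctan2(r,z); return d["cx"]+d["fx"]*t*x/r, d["cy"]+d["fx"]*t*y/r
def model(d,phi,ex=0):  # rear/front corner pixels for in-grip nose-down slip phi (deg)
    o=manip.get_obs(); q=R.from_quat(o["tcp_rot"]); g=np.array([0,0,-.019]); s=R.from_euler('y',-phi,degrees=True); out=[]
    for v in [(.054,.06,.0414),(.054,-.06,.0414),(.098,.0,.0414),(.12,-.06,.0414),(.12,.06,.0414)]:
        out.append(tuple(np.round(fproj(d,o["ee_pos"]+q.apply(g+s.apply(np.array(v)-g))),0)))
    return out
E
python3 - <<'E'
from h import *
d=manip.get_image("wrist")
for phi in (-4,0,5,10,15,20): print(phi,model(d,phi))
where()
E
```

```text
-4 [(np.float64(350.0), np.float64(131.0)), (np.float64(159.0), np.float64(131.0)), (np.float64(255.0), np.float64(57.0)), (np.float64(155.0), np.float64(27.0)), (np.float64(354.0), np.float64(27.0))]
0 [(np.float64(348.0), np.float64(137.0)), (np.float64(161.0), np.float64(137.0)), (np.float64(255.0), np.float64(64.0)), (np.float64(159.0), np.float64(35.0)), (np.float64(350.0), np.float64(35.0))]
5 [(np.float64(345.0), np.float64(144.0)), (np.float64(164.0), np.float64(144.0)), (np.float64(255.0), np.float64(74.0)), (np.float64(164.0), np.float64(46.0)), (np.float64(346.0), np.float64(46.0))]
10 [(np.float64(343.0), np.float64(152.0)), (np.float64(166.0), np.float64(152.0)), (np.float64(255.0), np.float64(85.0)), (np.float64(168.0), np.float64(58.0)), (np.float64(342.0), np.float64(58.0))]
15 [(np.float64(341.0), np.float64(159.0)), (np.float64(168.0), np.float64(159.0)), (np.float64(255.0), np.float64(95.0)), (np.float64(171.0), np.float64(69.0)), (np.float64(338.0), np.float64(69.0))]
20 [(np.float64(339.0), np.float64(167.0)), (np.float64(170.0), np.float64(167.0)), (np.float64(255.0), np.float64(106.0)), (np.float64(175.0), np.float64(81.0)), (np.float64(335.0), np.float64(81.0))]
t 15.9 edge [0.4573 0.3275 0.0963] s 0.1017 lat 0.0016 yaw 87.13 nose -3.96 F [-0.27  0.03 -4.87] T [-0.5   0.05  0.03] grip 61.8
```

```bash
cat >> h.py <<'E'
G=np.array([0,0,-.019]); OFF0=OFF.copy()
def setphi(phi):
    global OFF,PHI; PHI=phi; OFF=G+R.from_euler('y',-phi,degrees=True).apply(OFF0-G)
E
python3 - <<'E'
import h; from h import *
h.setphi(25); where()
o=manip.get_obs(); b=(o["ee_pos"],R.from_quat(o["tcp_rot"]))
for s,z,n in [(.064,.004,21),(.064,.004,10),(.108,.004,9)]:
    P,q=edge(s,z,yaw=87.1,nose=n-25); print(s,z,n,P); row(P,q,base=b)
E
```

```text
t 15.9 edge [0.4551 0.2878 0.013 ] s 0.0618 lat 0.0016 yaw 87.13 nose -3.96 F [-0.27  0.03 -4.87] T [-0.5   0.05  0.03] grip 61.8
0.064 0.004 21 [0.44843773 0.12330683 0.11640876]
row [0.0018, 0.0017, 0.0115, -0.001, 0.0004, 0.0003]
0.064 0.004 10 [0.44750759 0.10494568 0.08252364]
row [-0.024, 0.0018, 0.0522, -0.001, 0.1226, 0.0002]
0.108 0.004 9 [0.44974247 0.14754487 0.07928041]
row [0.0289, 0.0019, 0.0599, -0.001, 0.1338, 0.0002]
```

```bash
python3 -m pendant '[0.0006,0,0.004,0,0,0,0.0012,0,0.008,0,0,0,0.0018,0,0.0115,0,0,0,-0.0025,0,0.0183,0,0.0204,0,-0.0068,0,0.0251,0,0.0408,0,-0.0111,0,0.0319,0,0.0613,0,-0.0154,0,0.0386,0,0.0817,0,-0.0197,0,0.0454,0,0.1021,0,-0.024,0,0.0522,0,0.1226,0]'
cat >> h.py <<'E'
def blade():   # fit in-grip pitch from the blade's rear corners; report near crust of pizza in turner x
    d=manip.get_image("wrist"); im=d["color"][:,:,::-1]; n=f"pics/b{int(manip.get_obs()['time_s']*100)}.png"; cv2.imwrite(n,im)
    h=cv2.cvtColor(im,cv2.COLOR_BGR2HSV); m=(h[...,0]>8)&(h[...,0]<25)&(h[...,1]>170)&(h[...,2]>90); m[190:]=0
    ys,xs=np.where(m[:, 225:285]); print("crust bottom v",np.percentile(ys,99) if len(ys) else None, "width",[int(np.ptp(np.where(m[v])[0])) if m[v].any() else 0 for v in (20,60,90)])
    g=cv2.GaussianBlur(cv2.cvtColor(im,cv2.COLOR_BGR2GRAY),(3,3),0).astype(float)
    for u in (205,215,295,305):
        c=g[100:200,u]; k=np.argsort(-np.abs(np.gradient(c)))[:6]; print(u,[(int(100+i),int(np.gradient(c)[i])) for i in sorted(k)])
    return d
E
python3 - <<'E'
import h; from h import *
h.setphi(25); where(); d=blade()
for phi in (5,10,15,20,25): print(phi,[(int(a),int(b)) for a,b in model(d,phi)])
E
```

```text
time_s: 17.02
ee_pos: [0.4467, 0.105, 0.0824]
tcp_rot: [0.718, 0.683, 0.095, -0.09]
wrist_force: [1.2, 0.7, -4.7]
gripper_width: 0.269
finger_force: 61.8
t 17.02 edge [0.456  0.2899 0.004 ] s 0.064 lat 0.0009 yaw 87.13 nose -15.04 F [ 1.24  0.65 -4.74] T [-0.93  0.01  0.03] grip 61.8
crust bottom v 99.0 width [191, 173, 98]
205 [(176, -7), (177, -18), (178, -12), (179, 15), (180, 29), (181, 17)]
215 [(177, -18), (178, -13), (180, 29), (181, 18), (198, -16), (199, -25)]
295 [(176, -7), (177, -19), (178, -20), (180, 22), (181, 28), (182, 14)]
305 [(176, -6), (177, -19), (178, -15), (179, 12), (180, 29), (181, 18)]
5 [(345, 147), (164, 146), (255, 77), (164, 49), (346, 49)]
10 [(343, 154), (166, 154), (255, 87), (168, 60), (341, 60)]
15 [(341, 162), (168, 161), (255, 98), (172, 71), (338, 71)]
20 [(339, 170), (170, 169), (255, 108), (175, 83), (335, 83)]
25 [(337, 178), (171, 178), (255, 119), (177, 94), (332, 95)]
```

```bash
python3 -m pendant '[-0.001,0,0.0036,0,0,0,0.0043,0,0.005,0,0,0,0.0096,0,0.0064,0,0,0,0.0149,0,0.0078,0,0,0,0.0202,0,0.0092,0,0,0]'
python3 - <<'E'
import h; from h import *
h.setphi(25); where(); d=blade()
E
```

```text
time_s: 17.7
ee_pos: [0.4472, 0.1231, 0.0799]
tcp_rot: [0.718, 0.684, 0.094, -0.09]
wrist_force: [-0.1, -0.1, -5.0]
gripper_width: 0.27
finger_force: 61.9
t 17.7 edge [0.4562 0.308  0.0014] s 0.0821 lat 0.0016 yaw 87.16 nose -15.0 F [-0.1  -0.07 -4.98] T [-1.04 -0.05 -0.  ] grip 61.9
crust bottom v 122.0 width [190, 195, 164]
205 [(120, 19), (121, 23), (177, -17), (178, -18), (180, 21), (181, 29)]
215 [(125, 23), (126, 18), (177, -18), (178, -14), (180, 29), (181, 17)]
295 [(118, 17), (119, 26), (177, -17), (178, -20), (180, 21), (181, 30)]
305 [(115, 25), (116, 25), (177, -18), (178, -21), (180, 20), (181, 29)]
```

```bash
python3 -m pendant '[0.005,0,0.0024,0,0,0,0.01,0,0.0038,0,0,0,0.015,0,0.0052,0,0,0,0.02,0,0.0066,0,0,0,0.025,0,0.0079,0,0,0,0.031,0,0.0096,0,0,0]'
python3 - <<'E'
import h; from h import *
h.setphi(25); where(); d=blade()
E
```

```text
time_s: 18.5
ee_pos: [0.4484, 0.1486, 0.0787]
tcp_rot: [0.718, 0.683, 0.094, -0.09]
wrist_force: [0.3, -0.8, -4.6]
gripper_width: 0.273
finger_force: 61.9
t 18.5 edge [4.577e-01 3.335e-01 2.000e-04] s 0.1076 lat 0.0015 yaw 87.11 nose -14.99 F [ 0.26 -0.78 -4.61] T [-1.18  0.02 -0.01] grip 61.9
crust bottom v 157.0 width [169, 308, 201]
205 [(125, -26), (126, -34), (152, 20), (178, -18), (180, 21), (181, 30)]
215 [(156, 30), (157, 24), (177, -19), (179, 15), (180, 31), (181, 18)]
295 [(152, 31), (153, 32), (177, -19), (178, -22), (180, 21), (181, 29)]
305 [(147, 30), (148, 30), (177, -17), (178, -21), (180, 20), (181, 29)]
```

```bash
python3 - <<'E'
import h; from h import *
h.setphi(25)
for n,s,z in [(5,.106,.002),(0,.105,.005)]:
    P,q=edge(s,z,yaw=87.1,nose=n-25); row(P,q)
E
```

```text
row [-0.0152, 0.0018, 0.0149, -0.001, 0.0553, 0.0007]
row [-0.0265, 0.0019, 0.0299, -0.0011, 0.1109, 0.0006]
```

```bash
python3 -m pendant '[-0.005,0,0.005,0,0.0184,0,-0.01,0,0.01,0,0.0369,0,-0.0152,0,0.0149,0,0.0553,0,-0.019,0,0.02,0,0.0738,0,-0.0228,0,0.025,0,0.0922,0,-0.0265,0,0.0299,0,0.1109,0,-0.0265,0,0.0299,0,0.1109,0]'
python3 - <<'E'
import h; from h import *
h.setphi(25); where(); d=blade()
print([(int(a),int(b)) for a,b in model(d,25)],manip.get_obs()["joints"].round(2))
E
```

```text
time_s: 19.42
ee_pos: [0.4481, 0.1332, 0.0498]
tcp_rot: [0.708, 0.672, 0.156, -0.149]
wrist_force: [0.6, -0.3, -6.0]
gripper_width: 0.272
finger_force: 61.8
t 19.43 edge [0.4582 0.3289 0.0043] s 0.103 lat 0.0007 yaw 86.99 nose -24.91 F [ 0.64 -0.28 -6.04] T [-1.67  0.06 -0.  ] grip 61.8
crust bottom v 157.0 width [168, 203, 201]
205 [(126, -28), (153, 23), (154, 29), (155, 22), (177, -19), (180, 29)]
215 [(156, 17), (158, 15), (159, 24), (160, 18), (179, 16), (180, 16)]
295 [(127, -12), (153, 15), (154, 22), (155, 29), (156, 22), (179, 13)]
305 [(148, 21), (149, 37), (150, 30), (177, -17), (178, -19), (180, 26)]
[(338, 175), (172, 175), (255, 116), (178, 92), (332, 92)] [-0.12  0.42  0.01  2.25 -0.87  0.58  0.61]
```

```bash
python3 -m pendant '[-0.002,0,-0.001,0,0.006,0,-0.004,0,-0.002,0,0.012,0,-0.003,0,-0.005,0,0.018,0,-0.0015,0,-0.008,0,0.022,0,-0.0003,0,-0.0112,0,0.022,0,-0.0003,0,-0.0112,0,0.022,0]'
python3 - <<'E'
import h; from h import *
h.setphi(25); where(); d=blade()
print([(int(a),int(b)) for a,b in model(d,25)])
E
```

```text
time_s: 20.23
ee_pos: [0.4477, 0.1302, 0.0586]
tcp_rot: [0.705, 0.67, 0.169, -0.161]
wrist_force: [-0.2, -0.8, -5.6]
gripper_width: 0.273
finger_force: 62.6
t 20.23 edge [0.4576 0.3273 0.0201] s 0.1015 lat 0.0012 yaw 87.12 nose -26.97 F [-0.17 -0.8  -5.55] T [-1.42  0.02 -0.03] grip 62.6
crust bottom v 167.0 width [122, 187, 197]
205 [(136, -22), (137, -23), (165, 24), (188, -21), (190, 19), (191, 26)]
215 [(107, 22), (108, 17), (170, 24), (188, -19), (190, 20), (191, 26)]
295 [(162, 21), (163, 34), (164, 21), (188, -20), (191, 20), (192, 26)]
305 [(157, 22), (158, 28), (187, -16), (188, -21), (190, 19), (191, 27)]
[(338, 176), (172, 176), (255, 117), (178, 92), (332, 92)]
```

```bash
python3 -m pendant '[-0.0015,0,0.003,0,0,0,-0.003,0,0.006,0,0,0,-0.0045,0,0.009,0,0,0,-0.006,0,0.0117,0,0,0,-0.006,0,0.0117,0,0,0]'
python3 - <<'E'
import h; from h import *
h.setphi(32); where(); d=blade()
for p in (20,25,30,35): print(p,[(int(a),int(b)) for a,b in model(d,p)])
E
```

```text
time_s: 20.9
ee_pos: [0.4492, 0.1312, 0.0502]
tcp_rot: [0.704, 0.67, 0.171, -0.162]
wrist_force: [-2.1, -4.1, 18.4]
gripper_width: 0.273
finger_force: 65.6
t 20.9 edge [ 0.4588  0.3203 -0.0121] s 0.0945 lat -0.0003 yaw 87.16 nose -27.23 F [-2.12 -4.09 18.43] T [0.94 0.55 0.31] grip 65.6
crust bottom v 162.0 width [148, 300, 200]
205 [(131, -23), (132, -24), (158, 18), (160, 22), (161, 18), (185, 16)]
215 [(100, 40), (101, 40), (102, 28), (161, 17), (165, 20), (185, 23)]
295 [(158, 25), (159, 27), (160, 19), (182, -15), (184, 19), (185, 15)]
305 [(125, -14), (126, -12), (152, 14), (153, 32), (154, 23), (184, 13)]
20 [(340, 168), (170, 167), (255, 106), (175, 81), (335, 81)]
25 [(338, 176), (172, 176), (255, 117), (178, 92), (333, 92)]
30 [(337, 184), (173, 184), (255, 128), (180, 104), (330, 104)]
35 [(336, 193), (174, 193), (255, 139), (182, 116), (328, 116)]
```

```bash
python3 -m pendant '[0.0008,0,-0.0016,0,0,0,0.0012,0,-0.0023,0,0,0,0.0012,0,-0.0023,0,0,0]'
python3 -m pendant '[0,0,0,0,0,0,0,0,0,0,0,0,0,0,0,0,0,0]' 48
python3 - <<'E'
import h; from h import *
h.setphi(27); where(); d=blade()
o=manip.get_obs(); q=R.from_quat(o["tcp_rot"]); g=o["ee_pos"]+q.apply(G); print("grip pt",g)
# new grip: 17 mm further forward along the handle (drop 2.4 mm), tool nose -15
f=np.r_[DIR,0]
q2=tool(87.1,-15); g2=g+f*.017; g2[2]=.004+.0585
row(g2-q2.apply(G),q2)
E
```

```text
time_s: 21.32
ee_pos: [0.4487, 0.1309, 0.0505]
tcp_rot: [0.705, 0.67, 0.17, -0.161]
wrist_force: [2.5, 0.8, 7.5]
gripper_width: 0.268
finger_force: 63.8
time_s: 21.7
ee_pos: [0.4469, 0.1299, 0.0493]
tcp_rot: [0.705, 0.67, 0.168, -0.161]
wrist_force: [0.8, 0.4, -0.5]
gripper_width: 0.56
finger_force: 0.0
t 21.7 edge [0.4566 0.3249 0.0036] s 0.099 lat 0.0021 yaw 87.07 nose -26.93 F [ 0.79  0.44 -0.54] T [-0.5   0.02 -0.04] grip 0.0
crust bottom v 160.0 width [149, 197, 199]
205 [(128, -20), (129, -27), (149, -23), (158, 22), (159, 19), (183, 23)]
215 [(159, 20), (160, 13), (163, 20), (164, 14), (183, 19), (184, 15)]
295 [(157, 15), (158, 26), (159, 30), (160, 20), (181, -15), (184, 20)]
305 [(100, 17), (153, 41), (154, 35), (181, -16), (183, 21), (184, 18)]
grip pt [0.44668456 0.12130389 0.06631382]
row [0.0119, 0.0001, 0.0134, -0.0013, -0.1326, -0.0001]
```

```bash
python3 -m pendant '[0.006,0,0.006,0,-0.066,0,0.0119,0.0001,0.0134,-0.0013,-0.1326,0,0.0119,0.0001,0.0134,-0.0013,-0.1326,0,0.0119,0.0001,0.0134,-0.0013,-0.1326,0]'
python3 -m pendant '[0,0,0,0,0,0,0,0,0,0,0,0,0,0,0,0,0,0,0,0,0,0,0,0,0,0,0,0,0,0]' 0
python3 - <<'E'
import h; from h import *
h.setphi(15); where(); d=blade(); print(manip.get_obs()["ee_pos"], manip.get_obs()["joints"].round(2))
E
```

```text
time_s: 22.25
ee_pos: [0.4479, 0.1428, 0.0443]
tcp_rot: [0.719, 0.683, 0.095, -0.09]
wrist_force: [0.4, -0.6, 0.1]
gripper_width: 0.56
finger_force: 0.0
time_s: 22.88
ee_pos: [0.4484, 0.1433, 0.0445]
tcp_rot: [0.719, 0.683, 0.095, -0.09]
wrist_force: [-0.1, -0.1, 0.3]
gripper_width: 0.268
finger_force: 59.1
t 22.88 edge [0.4586 0.3421 0.0005] s 0.1163 lat 0.001 yaw 87.07 nose -15.02 F [-0.14 -0.09  0.31] T [-0.46 -0.01 -0.1 ] grip 59.1
crust bottom v 165.0 width [208, 229, 223]
205 [(134, -13), (160, 15), (161, 35), (162, 26), (186, 17), (187, 12)]
215 [(138, -13), (163, 12), (164, 26), (165, 20), (186, 16), (187, 11)]
295 [(134, -15), (160, 25), (161, 32), (162, 17), (186, 15), (187, 14)]
305 [(128, -16), (129, -16), (156, 23), (157, 34), (158, 19), (186, 16)]
[0.44830749 0.1433548  0.04446818] [-0.35  0.41  0.14  2.23 -0.65  0.52  0.29]
```

```bash
cat >> h.py <<'E'
OFF0=np.array([.187,0,.0399])
def rear():  # rear-edge row, as phi
    d=manip.get_image("wrist"); g=cv2.GaussianBlur(cv2.cvtColor(d["color"],cv2.COLOR_RGB2GRAY),(3,3),0).astype(float)
    o=manip.get_obs(); q=R.from_quat(o["tcp_rot"]); vs=[]
    for u in (205,215,295,305):
        c=np.gradient(g[170:225,u]); vs.append(170+int(np.argmax(np.abs(c))))
    f=lambda p: fproj(d,o["ee_pos"]+q.apply(G+R.from_euler('y',-p,degrees=True).apply(np.array([.037,.04,.0379])-G)))[1]
    h=cv2.cvtColor(d["color"],cv2.COLOR_RGB2HSV); m=(h[...,0]>8)&(h[...,0]<25)&(h[...,1]>170)&(h[...,2]>90); m[190:]=0
    ys,_=np.where(m[:,225:285])
    print("rear v",vs,"model",{p:int(f(p)) for p in (10,15,20,25,30)},"crust v",np.percentile(ys,99)); cv2.imwrite(f"pics/r{int(o['time_s']*100)}.png",d["color"][:,:,::-1])
E
python3 -c "
from h import *; rear()"
python3 -m pendant '[-0.0026,0,-0.0046,0,0.022,0,-0.0046,0,-0.0116,0,0.055,0,-0.002,0,-0.0212,0,0.089,0,0.0019,0,-0.0357,0,0.1,0,0.0058,0,-0.0502,0,0.1,0]'
python3 - <<'E'
import h; from h import *
h.setphi(15); rear(); where()
E
```

```text
rear v [186, 223, 187, 186] model {10: 176, 15: 183, 20: 191, 25: 198, 30: 206} crust v 166.0
time_s: 23.6
ee_pos: [0.4474, 0.1371, 0.0846]
tcp_rot: [0.709, 0.674, 0.15, -0.143]
wrist_force: [-0.5, 0.7, -5.1]
gripper_width: 0.276
finger_force: 59.8
rear v [224, 223, 221, 222] model {10: 175, 15: 182, 20: 190, 25: 197, 30: 205} crust v 189.0
t 23.65 edge [0.4578 0.3237 0.0747] s 0.0978 lat 0.0009 yaw 87.19 nose -24.01 F [ 0.8   0.94 -3.58] T [-1.15  0.02  0.02] grip 59.9
```

```bash
python3 - <<'E'
import h; from h import *
import glob
f=sorted(glob.glob("pics/r*.png"))[-1]; im=cv2.imread(f); g=cv2.GaussianBlur(cv2.cvtColor(im,cv2.COLOR_BGR2GRAY),(3,3),0).astype(float)
hs=cv2.cvtColor(im,cv2.COLOR_BGR2HSV); m=(hs[...,0]>8)&(hs[...,0]<25)&(hs[...,1]>170)&(hs[...,2]>90)
for u in (190,200,210,220,290,300,310,320):
    gr=np.gradient(g[:,u]); k=[i for i in range(60,260) if abs(gr[i])>12 and abs(gr[i])==abs(gr[i-2:i+3]).max()]
    print(u,[(i,int(gr[i])) for i in k])
for v in range(20,260,20): 
    k=np.where(m[v])[0]; print(v,len(k),k.min() if len(k) else 0,k.max() if len(k) else 0)
o=manip.get_obs(); print(o["wrist_force"],o["time_s"])
E
```

```text
190 [(63, 22), (73, -28), (78, 28), (95, -14), (100, -23), (117, 30), (122, -18), (126, 14), (146, -17), (154, -12), (186, 22), (217, -17), (221, 29), (258, -29)]
200 [(88, 15), (89, 15), (93, -45), (108, 19), (116, 13), (123, 16), (137, -12), (148, 13), (162, -27), (191, 23), (217, -17), (220, 29), (245, -23)]
210 [(94, -15), (109, 18), (163, -17), (167, -13), (195, 23), (217, -17), (222, 28), (240, -26)]
220 [(77, 15), (90, -27), (95, 23), (96, 23), (109, -12), (121, -16), (125, -23), (137, 41), (162, -15), (171, -13), (197, 26), (218, -17), (223, 28), (232, -22)]
290 [(69, 17), (80, -13), (88, -42), (102, 30), (159, -17), (168, -14), (194, 28), (217, -19), (222, 29), (230, -33)]
300 [(65, -18), (70, 15), (81, -13), (91, -38), (104, 28), (128, -24), (136, 25), (154, -14), (163, -13), (190, 28), (217, -17), (223, 29), (239, -59)]
310 [(70, 17), (86, -15), (88, 15), (101, -13), (138, -15), (144, 22), (149, -17), (155, -13), (184, 28), (217, -19), (222, 29), (255, -20), (256, -20), (257, -20)]
320 [(93, -14), (99, 16), (114, -17), (145, -23), (177, 24)]
20 0 0 0
40 83 204 301
60 71 176 329
80 58 161 343
100 61 154 350
120 88 153 351
140 77 157 346
160 101 168 335
180 122 190 313
200 0 0 0
220 0 0 0
240 0 0 0
[ 0.79681404  0.9424412  -3.58477884] 23.65
```

```bash
python3 - <<'E'
import h; from h import *
h.setphi(37); where()
o=manip.get_obs(); q=R.from_quat(o["tcp_rot"]); e=o["ee_pos"]+q.apply(h.OFF); b=(o["ee_pos"],q)
for n,dz in [(8,0.001),(4,.003),(0,.006)]:
    qn=tool(87.1,n-37); row(e+[0,0,dz]-qn.apply(h.OFF),qn,base=b)
print(o["joints"].round(2))
E
```

```text
t 23.65 edge [0.4567 0.2987 0.0042] s 0.0729 lat 0.0006 yaw 87.19 nose -24.01 F [ 0.8   0.94 -3.58] T [-1.15  0.02  0.02] grip 59.9
row [-0.0142, 0.0001, 0.0119, 0.0014, 0.0554, 0.001]
row [-0.0242, 0.0001, 0.021, 0.0013, 0.0998, 0.001]
row [-0.0328, 0.0001, 0.0296, 0.0013, 0.1443, 0.0011]
[-0.17  0.35  0.05  2.23 -0.77  0.64  0.48]
```

```bash
sed -i 's/g\[170:225,u\]/g[172:235,u]/; s/170+int/172+int/; s/m\[190:\]=0$/m[215:]=0/' h.py; sed -i 's/m\[190:\]=0\n    ys,_/m[215:]=0/' h.py
python3 -m pendant '[-0.0071,0,0.006,0,0.0277,0,-0.0142,0,0.0119,0,0.0554,0,-0.0192,0,0.0165,0,0.0776,0,-0.0242,0,0.021,0,0.0998,0,-0.0285,0,0.0253,0,0.122,0,-0.0328,0,0.0296,0,0.1443,0]'
cat >> h.py <<'E'
def prof():
    d=manip.get_image("wrist"); im=d["color"]; o=manip.get_obs(); q=R.from_quat(o["tcp_rot"]); cv2.imwrite(f"pics/r{int(o['time_s']*100)}.png",im[:,:,::-1])
    g=cv2.GaussianBlur(cv2.cvtColor(im,cv2.COLOR_RGB2GRAY),(3,3),0).astype(float)
    for u in (205,215,300,310):
        gr=np.gradient(g[:,u]); print(u,[(i,int(gr[i])) for i in range(130,260) if abs(gr[i])>12 and abs(gr[i])==abs(gr[i-2:i+3]).max()])
    f=lambda p: fproj(d,o["ee_pos"]+q.apply(G+R.from_euler('y',-p,degrees=True).apply(np.array([.037,.04,.0379])-G)))[1]
    print({p:int(f(p)) for p in (10,15,20,25,30,35,40,45)})
E
python3 - <<'E'
import h; from h import *
h.setphi(37); where(); prof()
E
```

```text
time_s: 24.4
ee_pos: [0.4479, 0.1232, 0.0521]
tcp_rot: [0.687, 0.654, 0.23, -0.217]
wrist_force: [0.1, -0.0, -5.9]
gripper_width: 0.272
finger_force: 59.9
t 24.4 edge [0.4567 0.2985 0.0081] s 0.0726 lat 0.0006 yaw 87.29 nose -36.91 F [ 0.1  -0.01 -5.87] T [-2.01  0.07  0.02] grip 59.9
205 [(145, 14), (164, -24), (182, -16), (190, 14), (196, 23), (218, -19), (221, 27), (246, -20), (250, -14)]
215 [(131, -14), (136, 13), (194, 17), (198, 24), (218, -19), (222, 26), (239, -61)]
300 [(136, 23), (190, 28), (219, -21), (222, 26), (239, -58)]
310 [(138, -14), (144, 25), (149, -14), (155, -12), (185, 22), (219, -25), (222, 28), (257, -22)]
{10: 179, 15: 186, 20: 193, 25: 201, 30: 208, 35: 216, 40: 224, 45: 232}
```

```bash
python3 -m pendant '[0.002,0,-0.003,0,0.015,0,0.004,0,-0.006,0,0.03,0,0.008,0,-0.011,0,0.044,0,0.0113,0,-0.015,0,0.044,0,0.0113,0,-0.015,0,0.044,0,0.0113,0,-0.015,0,0.044,0]'
python3 - <<'E'
import h; from h import *
h.setphi(37); where(); prof(); print(manip.get_obs()["joints"].round(2))
E
```

```text
time_s: 25.2
ee_pos: [0.4472, 0.1233, 0.0673]
tcp_rot: [0.679, 0.646, 0.254, -0.241]
wrist_force: [-0.4, -0.6, -5.9]
gripper_width: 0.271
finger_force: 60.3
t 25.2 edge [0.4562 0.3013 0.0358] s 0.0754 lat 0.0013 yaw 87.18 nose -40.95 F [-0.43 -0.56 -5.94] T [-2.1   0.12 -0.02] grip 60.3
205 [(130, 13), (131, 13), (136, 20), (165, 16), (181, -25), (198, -15), (207, 13), (211, 22), (235, -15), (246, -24), (250, -13)]
215 [(132, 15), (211, 15), (216, 18), (235, -16), (239, -33)]
300 [(148, -30), (157, 23), (179, -12), (209, 19), (235, -15), (239, -31)]
310 [(155, -25), (163, 22), (169, -16), (201, 31), (235, -15), (242, 23), (254, -19), (257, -21)]
{10: 177, 15: 184, 20: 191, 25: 199, 30: 206, 35: 214, 40: 222, 45: 230}
[ 0.29  0.5  -0.26  2.24 -1.02  0.71  0.9 ]
```

```bash
python3 -m pendant '[-0.003,0,0.0035,0,0,0,-0.006,0,0.007,0,0,0,-0.009,0,0.0104,0,0,0,-0.0115,0,0.0132,0,0,0,-0.013,0,0.015,0,0,0]'
python3 - <<'E'
import h; from h import *
h.setphi(41); where(); prof(); o=manip.get_obs(); print((o["ee_pos"]+R.from_quat(o["tcp_rot"]).apply(G)))
E
```

```text
time_s: 25.88
ee_pos: [0.4474, 0.1233, 0.0514]
tcp_rot: [0.679, 0.645, 0.254, -0.241]
wrist_force: [-0.4, -1.5, 0.1]
gripper_width: 0.27
finger_force: 60.7
t 25.88 edge [0.4563 0.2977 0.0069] s 0.0718 lat 0.001 yaw 87.11 nose -41.02 F [-0.36 -1.53  0.14] T [-0.43  0.12 -0.03] grip 60.7
205 [(135, -13), (152, -12), (157, 15), (174, -24), (192, -18), (200, 15), (206, 18), (230, 18), (246, -23)]
215 [(204, 15), (208, 23), (230, 18), (239, -60), (252, 15)]
300 [(140, -28), (148, 22), (200, 22), (231, 29), (239, -57)]
310 [(148, -20), (156, 26), (161, -16), (196, 27), (231, 18), (257, -21)]
{10: 177, 15: 184, 20: 191, 25: 199, 30: 207, 35: 214, 40: 222, 45: 230}
[0.44668264 0.11083591 0.06554303]
```

```bash
python3 -m pendant '[-0.001,0,0.0012,0,0,0,-0.0012,0,0.0014,0,0,0]'
python3 -m pendant '[0,0,0,0,0,0,0,0,0,0,0,0,0,0,0,0,0,0]' 48
python3 - <<'E'
import h; from h import *
o=manip.get_obs(); q=R.from_quat(o["tcp_rot"]); g=o["ee_pos"]+q.apply(G); print(g)
q2=tool(87.1,0); g2=g-np.r_[DIR,0]*.010; g2[2]=.0643; P=g2-q2.apply(G); print(P); row(P,q2)
qm=tool(87.1,-20); row((g2+[0,0,.001])-qm.apply(G),qm)
E
```

```text
time_s: 26.18
ee_pos: [0.4475, 0.1238, 0.0508]
tcp_rot: [0.679, 0.645, 0.255, -0.241]
wrist_force: [-0.2, -3.1, 6.1]
gripper_width: 0.275
finger_force: 61.4
time_s: 26.55
ee_pos: [0.4471, 0.1233, 0.0497]
tcp_rot: [0.679, 0.646, 0.254, -0.241]
wrist_force: [1.2, 0.4, -0.1]
gripper_width: 0.559
finger_force: 0.0
[0.4464159  0.11082094 0.06407091]
[0.44589254 0.10083465 0.0453    ]
row [-0.0248, -0.0, -0.0142, 0.0004, -0.4551, 0.0002]
row [-0.0169, -0.0, -0.0109, 0.0003, -0.2328, 0.0003]
```

```bash
python3 -m pendant '[-0.0085,0,-0.0055,0,-0.1164,0,-0.0169,0,-0.0109,0,-0.2328,0,-0.021,0,-0.0125,0,-0.344,0,-0.0248,0,-0.0142,0,-0.4551,0,-0.0248,0,-0.0142,0,-0.4551,0,-0.0248,0,-0.0142,0,-0.4551,0]'
python3 -m pendant '[0,0,0,0,0,0,0,0,0,0,0,0,0,0,0,0,0,0,0,0,0,0,0,0,0,0,0,0,0,0]' 0
cat >> h.py <<'E'
OFF0=np.array([.197,0,.0413])
def prof(w=(150,260)):
    d=manip.get_image("wrist"); im=d["color"]; o=manip.get_obs(); q=R.from_quat(o["tcp_rot"]); cv2.imwrite(f"pics/r{int(o['time_s']*100)}.png",im[:,:,::-1])
    g=cv2.GaussianBlur(cv2.cvtColor(im,cv2.COLOR_RGB2GRAY),(3,3),0).astype(float)
    for u in (210,300):
        gr=np.gradient(g[:,u]); print(u,[(i,int(gr[i])) for i in range(*w) if abs(gr[i])>11 and abs(gr[i])==abs(gr[i-2:i+3]).max()])
    f=lambda p,x=.047: int(fproj(d,o["ee_pos"]+q.apply(G+R.from_euler('y',-p,degrees=True).apply(np.array([x,.04,OFF0[2]-.002])-G)))[1])
    print({p:(f(p),f(p,.062)) for p in (-5,0,5,10,15,20)})
E
python3 - <<'E'
import h; from h import *
h.setphi(0); where(); prof((100,240)); print(manip.get_obs()["joints"].round(2),manip.get_obs()["ee_pos"])
E
```

```text
time_s: 27.3
ee_pos: [0.4457, 0.1026, 0.0454]
tcp_rot: [0.723, 0.69, 0.0, 0.0]
wrist_force: [0.2, 0.0, 0.3]
gripper_width: 0.564
finger_force: 0.0
time_s: 27.92
ee_pos: [0.4461, 0.1001, 0.0454]
tcp_rot: [0.725, 0.688, 0.0, 0.0]
wrist_force: [0.2, -2.3, 2.4]
gripper_width: 0.275
finger_force: 59.3
t 27.93 edge [0.4564 0.2969 0.0041] s 0.071 lat 0.0008 yaw 87.02 nose 0.0 F [ 0.2  -2.3   2.42] T [-0.28  0.07 -0.02] grip 59.3
210 [(125, 33), (150, 22), (182, -30)]
300 [(122, 32), (150, 19), (211, -26), (239, -38)]
{-5: (140, 115), 0: (146, 123), 5: (153, 130), 10: (161, 138), 15: (168, 146), 20: (176, 154)}
[-0.53  0.4   0.26  2.21 -0.19  0.55 -0.18] [0.4462064  0.10033276 0.04545259]
```

```bash
python3 -m pendant '[0,0,-0.003,0,0.015,0,0,0,-0.006,0,0.03,0,0,0,-0.009,0,0.044,0,0,0,-0.0125,0,0.044,0,0,0,-0.0125,0,0.044,0]'
python3 - <<'E'
import h; from h import *
h.setphi(0); where(); prof((100,240))
E
```

```text
time_s: 28.6
ee_pos: [0.4462, 0.1007, 0.0556]
tcp_rot: [0.724, 0.688, 0.026, -0.023]
wrist_force: [0.0, -0.0, -5.6]
gripper_width: 0.272
finger_force: 59.1
t 28.6 edge [0.4564 0.2998 0.0281] s 0.0739 lat 0.001 yaw 87.09 nose -3.98 F [ 0.   -0.01 -5.58] T [-0.76  0.04 -0.03] grip 59.1
210 [(107, -14), (134, 31), (160, 14), (197, -25)]
300 [(103, -18), (131, 33), (160, 13), (219, -19), (239, -38)]
{-5: (140, 116), 0: (146, 123), 5: (153, 130), 10: (161, 138), 15: (168, 146), 20: (176, 155)}
```

```bash
python3 - <<'E'
import h; from h import *
h.setphi(6.5); where()
P,q=edge(.072,.026,yaw=87.1,nose=-11.5); row(P,q)
E
```

```text
t 28.65 edge [0.456  0.2934 0.0055] s 0.0675 lat 0.0011 yaw 87.1 nose -3.97 F [ 0.15 -0.63 -6.19] T [-0.72  0.06  0.06] grip 59.1
row [-0.001, 0.0015, 0.0065, 0.0007, 0.0836, 0.0001]
```

```bash
python3 -m pendant '[-0.0001,0,0.0001,0,0.0017,0,-0.0004,0,0.0004,0,0.005,0,-0.0009,0,0.0008,0,0.0109,0,-0.0015,0,0.0014,0,0.0184,0,-0.0021,0,0.0021,0,0.0268,0,-0.0028,0,0.0028,0,0.0359,0,-0.0036,0,0.0036,0,0.046,0,-0.0044,0,0.0044,0,0.056,0,-0.0051,0,0.0051,0,0.0652,0,-0.0058,0,0.0057,0,0.0736,0,-0.0063,0,0.0062,0,0.0794,0,-0.0066,0,0.0065,0,0.0836,0]'
python3 - <<'E'
import h; from h import *
h.setphi(6.5); where(); prof((100,240))
E
```

```text
time_s: 30.15
ee_pos: [0.4459, 0.0958, 0.0498]
tcp_rot: [0.721, 0.685, 0.073, -0.069]
wrist_force: [-0.4, -0.1, -6.0]
gripper_width: 0.268
finger_force: 60.9
t 30.15 edge [0.4559 0.2932 0.0256] s 0.0673 lat 0.0011 yaw 87.1 nose -11.51 F [-0.41 -0.12 -6.  ] T [-1.15  0.01  0.04] grip 60.9
210 [(116, -14), (140, -11), (144, 30), (169, 15), (223, -30)]
300 [(112, -15), (139, 34), (167, -21), (170, 29), (239, -52)]
{-5: (140, 116), 0: (147, 123), 5: (154, 131), 10: (161, 139), 15: (169, 147), 20: (177, 155)}
```

```bash
python3 -m pendant '[-0.0003,0,0.0018,0,0,0,-0.0007,0,0.0035,0,0,0,0.004,0,0.0045,0,0,0,0.009,0,0.0055,0,0,0,0.014,0,0.0065,0,0,0,0.019,0,0.0075,0,0,0,0.024,0,0.0085,0,0,0,0.029,0,0.0095,0,0,0,0.034,0,0.0105,0,0,0,0.039,0,0.0115,0,0,0,0.044,0,0.0125,0,0,0,0.048,0,0.0133,0,0,0]'
python3 - <<'E'
import h; from h import *
h.setphi(12); where(); prof((100,240))
E
```

```text
time_s: 31.7
ee_pos: [0.4479, 0.1359, 0.0471]
tcp_rot: [0.721, 0.686, 0.073, -0.069]
wrist_force: [-0.1, -1.2, -0.5]
gripper_width: 0.275
finger_force: 61.5
t 31.7 edge [0.4576 0.3283 0.0037] s 0.1025 lat 0.0012 yaw 87.11 nose -11.5 F [-0.15 -1.24 -0.51] T [-0.19  0.08  0.01] grip 61.5
210 [(115, -13), (143, 29), (168, 16), (225, -19)]
300 [(111, -15), (139, 36), (166, -18), (169, 18), (239, -62)]
{-5: (139, 115), 0: (146, 122), 5: (153, 130), 10: (160, 138), 15: (168, 146), 20: (176, 154)}
```

```bash
python3 -m pendant '[0.004,0,0.0008,0,0,0,0.008,0,0.0016,0,0,0,0.0115,0,0.0023,0,0,0]'
python3 - <<'E'
import h; from h import *
h.setphi(12); where(); prof((100,240))
E
```

```text
time_s: 32.12
ee_pos: [0.4483, 0.1451, 0.0471]
tcp_rot: [0.721, 0.685, 0.073, -0.069]
wrist_force: [0.1, -1.1, 0.1]
gripper_width: 0.269
finger_force: 61.5
t 32.12 edge [0.4581 0.3376 0.0037] s 0.1117 lat 0.0012 yaw 87.1 nose -11.49 F [ 0.15 -1.11  0.06] T [-0.23  0.07  0.02] grip 61.5
210 [(115, -14), (142, 36), (168, 17), (221, -20)]
300 [(111, -15), (138, 35), (168, 11), (239, -62)]
{-5: (139, 115), 0: (146, 122), 5: (153, 130), 10: (160, 138), 15: (168, 146), 20: (176, 154)}
```

```bash
cat >> h.py <<'E'
def sheetshift():
    a=cv2.cvtColor(np.load("top0.npz")["color"],cv2.COLOR_RGB2GRAY); d=manip.get_image("top"); b=cv2.cvtColor(d["color"],cv2.COLOR_RGB2GRAY); cv2.imwrite("pics/tlast.png",d["color"][:,:,::-1])
    A,B=[cv2.resize(x,None,fx=4,fy=4,interpolation=cv2.INTER_CUBIC) for x in (a,b)]
    for u,v in [(183,175),(170,238),(177,205)]:
        U,V=4*u,4*v; t=A[V-24:V+24,U-24:U+24]; m=cv2.matchTemplate(B[V-60:V+60,U-60:U+60],t,cv2.TM_CCOEFF_NORMED); _,s,_,l=cv2.minMaxLoc(m); print("sheet px shift",(l[0]-36)/4,(l[1]-36)/4,round(s,2))
    h=cv2.cvtColor(d["color"],cv2.COLOR_RGB2HSV); m=(h[...,0]>8)&(h[...,0]<25)&(h[...,1]>150); m[:, :165]=0; m[:,260:]=0; m[:160]=0;m[260:]=0
    ys,xs=np.where(m); print("orange px u",np.percentile(xs,[1,99]),"v",np.percentile(ys,[1,99]))
E
python3 -c "
from h import *; sheetshift()"
```

```text
sheet px shift -0.25 0.0 0.98
sheet px shift -0.5 -0.25 0.96
sheet px shift 1.5 -9.0 0.81
orange px u [176. 220.] v [195. 237.]
```

```bash
python3 -m pendant '[0,0,0,0,0,0,0,0,0,0,0,0,0,0,0,0,0,0]' 48
python3 - <<'E'
import h; from h import *
o=manip.get_obs(); q=R.from_quat(o["tcp_rot"]); g=o["ee_pos"]+q.apply(G); print(g)
q2=tool(87.1,0); g2=g+np.r_[DIR,0]*.0135; g2[2]=.0618; P=g2-q2.apply(G); print(P); row(P,q2)
E
```

```text
time_s: 32.6
ee_pos: [0.4484, 0.1449, 0.0472]
tcp_rot: [0.721, 0.685, 0.073, -0.069]
wrist_force: [0.3, 0.1, -0.4]
gripper_width: 0.562
finger_force: 0.0
[0.4481946  0.14115781 0.06584187]
[0.44890113 0.15463931 0.0428    ]
row [0.0108, -0.0, 0.0078, 0.0007, -0.1278, -0.0001]
```

```bash
python3 -m pendant '[0.0054,0,0.0039,0,-0.064,0,0.0108,0,0.0078,0,-0.1278,0,0.0108,0,0.0078,0,-0.1278,0,0.0108,0,0.0078,0,-0.1278,0]'
python3 -m pendant '[0,0,0,0,0,0,0,0,0,0,0,0,0,0,0,0,0,0,0,0,0,0,0,0,0,0,0,0,0,0]' 0
python3 - <<'E'
import h; from h import *
h.OFF0=np.array([.183,0,.039]); h.setphi(0); where(); prof((130,240))
E
python3 -m pendant '[0,0,-0.0003,0,0,0,-0.001,0,-0.0009,0,0,0,-0.002,0,-0.0016,0,0,0,-0.0035,0,-0.0025,0,0,0,-0.005,0,-0.0036,0,0,0,-0.0065,0,-0.0048,0,0,0,-0.0075,0,-0.006,0,0,0,-0.008,0,-0.0072,0,0,0,-0.008,0,-0.0083,0,0,0,-0.008,0,-0.0092,0,0,0]'
python3 - <<'E'
import h; from h import *
h.OFF0=np.array([.183,0,.039]); h.setphi(0); where(); prof((130,240))
E
```

```text
time_s: 33.1
ee_pos: [0.4485, 0.154, 0.0426]
tcp_rot: [0.725, 0.689, 0.0, -0.0]
wrist_force: [-0.7, 0.1, -0.7]
gripper_width: 0.565
finger_force: 0.0
time_s: 33.72
ee_pos: [0.4491, 0.1545, 0.0429]
tcp_rot: [0.725, 0.689, 0.0, 0.0]
wrist_force: [0.0, -1.8, 4.6]
gripper_width: 0.276
finger_force: 59.6
t 33.73 edge [0.4586 0.3372 0.0039] s 0.1114 lat 0.0008 yaw 87.06 nose -0.0 F [ 0.03 -1.79  4.63] T [-0.36  0.18 -0.03] grip 59.6
210 [(147, 28), (170, 20), (182, -28)]
300 [(143, 25), (169, 14), (170, 14), (212, -26), (239, -40)]
{-5: (141, 116), 0: (147, 123), 5: (154, 130), 10: (161, 138), 15: (168, 146), 20: (176, 154)}
time_s: 35.02
ee_pos: [0.4485, 0.1483, 0.0502]
tcp_rot: [0.725, 0.689, 0.0, 0.0]
wrist_force: [-1.0, -0.5, -5.6]
gripper_width: 0.27
finger_force: 58.9
t 35.02 edge [0.4578 0.3311 0.0111] s 0.1052 lat 0.0013 yaw 87.09 nose 0.01 F [-1.04 -0.45 -5.64] T [-0.62  0.02 -0.01] grip 58.9
210 [(148, 32), (170, 12), (179, -17)]
300 [(144, 27), (170, 11), (208, -28), (239, -40)]
{-5: (141, 116), 0: (147, 123), 5: (154, 130), 10: (161, 138), 15: (168, 146), 20: (176, 154)}
```

```bash
python3 -m pendant '[0,0,-0.0006,0,0.0005,0,0,0,-0.0019,0,0.002,0,0,0,-0.0038,0,0.004,0,0,0,-0.0063,0,0.007,0,0,0,-0.0094,0,0.01,0,0,0,-0.0131,0,0.0135,0,0,0,-0.0175,0,0.017,0,0,0,-0.0219,0,0.0205,0,0,0,-0.0263,0,0.024,0,0,0,-0.0306,0,0.027,0,0,0,-0.0344,0,0.029,0,0,0,-0.0375,0,0.03,0]'
python3 - <<'E'
import h; from h import *
h.OFF0=np.array([.183,0,.039]); h.setphi(0); where(); prof((130,240))
E
```

```text
time_s: 36.58
ee_pos: [0.4485, 0.1483, 0.0803]
tcp_rot: [0.725, 0.689, 0.017, -0.016]
wrist_force: [-0.2, -0.4, -6.3]
gripper_width: 0.272
finger_force: 59.0
t 36.58 edge [0.4579 0.3327 0.05  ] s 0.1068 lat 0.0013 yaw 87.09 nose -2.7 F [-0.22 -0.42 -6.25] T [-0.69  0.08  0.03] grip 59.0
210 [(148, 32), (170, 17), (185, -26)]
300 [(144, 27), (170, 19), (239, -67)]
{-5: (141, 116), 0: (147, 123), 5: (154, 130), 10: (161, 138), 15: (168, 146), 20: (176, 154)}
```

```bash
sed -i 's/^OFF0=np.array(\[.197.*/OFF0=np.array([.183,0,.039])/' h.py; python3 - <<'E'
import h; from h import *
h.setphi(0); where(); B=np.array([.5205,-.1157])
P,q=edge(0,.06,yaw=87.1,nose=-3,xy=B+.06*DIR); print(P); row(P,q)
E
```

```text
t 36.62 edge [0.4581 0.3327 0.0503] s 0.1069 lat 0.0011 yaw 87.09 nose -2.72 F [-0.23  0.22 -5.88] T [-0.71  0.04  0.01] grip 59.0
[ 0.51429107 -0.24033588  0.08936907]
row [-0.48, 0.1066, -0.0337, 0.0008, 0.0031, -0.0001]
```

```bash
python3 -m pendant '[-0.0014,0.0003,-0.0001,0,0,0,-0.0058,0.0013,-0.0004,0,0,0,-0.013,0.0029,-0.0009,0,0,0,-0.023,0.0051,-0.0016,0,0,0,-0.036,0.008,-0.0025,0,0,0,-0.0518,0.0115,-0.0036,0,0,0,-0.0706,0.0157,-0.005,0,0,0,-0.0912,0.0203,-0.0064,0,0,0,-0.1152,0.0256,-0.0081,0,0,0,-0.1392,0.0309,-0.0098,0,0,0,-0.1632,0.0362,-0.0115,0,0,0,-0.1872,0.0416,-0.0131,0,0,0]'
python3 -m pendant '[-0.0264,0.0059,-0.0019,0,0,0,-0.0528,0.0117,-0.0037,0,0,0,-0.0792,0.0176,-0.0056,0,0,0,-0.1056,0.0235,-0.0074,0,0,0,-0.132,0.0293,-0.0093,0,0,0,-0.1584,0.0352,-0.0111,0,0,0,-0.1848,0.041,-0.013,0,0,0,-0.2088,0.0464,-0.0147,0,0,0,-0.2304,0.0512,-0.0162,0,0,0,-0.2472,0.0549,-0.0174,0,0,0,-0.2592,0.0576,-0.0182,0,0,0,-0.2688,0.0597,-0.0189,0,0,0]'
python3 -m pendant '[-0.0072,0.0016,-0.0005,0,0,0,-0.0134,0.003,-0.0009,0,0,0,-0.0182,0.004,-0.0013,0,0,0,-0.0216,0.0048,-0.0015,0,0,0,-0.024,0.0053,-0.0017,0,0,0]'
python3 - <<'E'
import h; from h import *
h.setphi(0); where(); prof((110,240)); print(manip.get_obs()["joints"].round(2))
d=manip.get_image("top"); np.savez("t9.npz",**d)
E
```

```text
time_s: 38.12
ee_pos: [0.4744, -0.005, 0.0837]
tcp_rot: [0.725, 0.688, 0.018, -0.016]
wrist_force: [0.5, -0.1, -6.0]
gripper_width: 0.273
finger_force: 59.0
time_s: 39.62
ee_pos: [0.5109, -0.2212, 0.0885]
tcp_rot: [0.724, 0.689, 0.017, -0.016]
wrist_force: [-0.6, -0.0, -6.7]
gripper_width: 0.272
finger_force: 59.0
time_s: 40.25
ee_pos: [0.5141, -0.2404, 0.089]
tcp_rot: [0.725, 0.689, 0.017, -0.016]
wrist_force: [0.3, -0.6, -6.0]
gripper_width: 0.269
finger_force: 59.0
t 40.25 edge [ 0.5235 -0.056   0.0587] s -0.2779 lat -0.0846 yaw 87.1 nose -2.7 F [ 0.33 -0.57 -5.99] T [-0.69  0.03 -0.  ] grip 59.0
210 [(121, -14), (148, 37), (169, -15), (186, -21), (194, 15)]
300 [(116, -18), (144, 31), (169, -15), (198, 29), (239, -65)]
{-5: (141, 117), 0: (148, 124), 5: (155, 131), 10: (162, 139), 15: (169, 147), 20: (177, 155)}
[ 0.14  0.48  0.33  1.93 -0.27  0.79  0.58]
```

```bash
python3 - <<'E'
import h; from h import *
h.setphi(0); B=np.array([.5205,-.1157])
P,q=edge(0,.021,yaw=87.1,nose=5,xy=B+.06*DIR); print(P); row(P,q)
b=(P,q)
for back,z,n in [(0,.018,9),(.01,.017,11),(.06,.017,11),(.17,.017,11)]:
    p2,q2=edge(0,z,yaw=87.1,nose=n,xy=B+(.06-back)*DIR); print(back,z,n); row(p2,q2,base=b)
E
```

```text
[ 0.51458885 -0.23445767  0.07580109]
row [0.0069, 0.0002, 0.0169, 0.0005, -0.0854, -0.0002]
0 0.018 9
row [0.0043, -0.0, -0.0121, 0.0, -0.0444, 0.0]
0.01 0.017 11
row [-0.0057, -0.0, -0.0176, 0.0, -0.0667, 0.0]
0.06 0.017 11
row [-0.0679, -0.0001, -0.0121, 0.0, -0.0667, 0.0]
0.17 0.017 11
row [-0.2049, -0.0004, -0.0001, 0.0, -0.0667, 0.0]
```

```bash
python3 -m pendant '[0.0001,0,0.0003,0,-0.0017,0,0.0005,0,0.0012,0,-0.006,0,0.001,0,0.0025,0,-0.0128,0,0.0017,0,0.0042,0,-0.0214,0,0.0025,0,0.0061,0,-0.0307,0,0.0032,0,0.0079,0,-0.0401,0,0.004,0,0.0098,0,-0.0495,0,0.0048,0,0.0117,0,-0.0589,0,0.0055,0,0.0134,0,-0.0675,0,0.0061,0,0.0149,0,-0.0752,0,0.0066,0,0.0161,0,-0.0811,0,0.0069,0,0.0169,0,-0.0854,0]'
python3 - <<'E'
import h; from h import *
h.setphi(0); where(); prof((110,240))
E
```

```text
time_s: 41.85
ee_pos: [0.5144, -0.2342, 0.0757]
tcp_rot: [0.724, 0.688, -0.031, 0.03]
wrist_force: [-0.1, 1.0, -7.0]
gripper_width: 0.273
finger_force: 59.0
t 41.85 edge [ 0.5235 -0.0555  0.0209] s -0.2774 lat -0.0846 yaw 87.09 nose 5.02 F [-0.12  0.99 -6.96] T [-0.37  0.   -0.05] grip 59.0
210 [(120, -17), (148, 32), (160, -28), (197, 11), (235, 25)]
300 [(115, -19), (116, -19), (144, 28), (169, -17), (200, 30), (239, -67)]
{-5: (140, 116), 0: (147, 123), 5: (154, 130), 10: (161, 138), 15: (168, 146), 20: (176, 154)}
```

```bash
python3 -m pendant '[0.0009,0,-0.0024,0,-0.0089,0,0.0017,0,-0.0048,0,-0.0178,0,0.0026,0,-0.0073,0,-0.0266,0,0.0034,0,-0.0097,0,-0.0355,0,0.0043,0,-0.0121,0,-0.0444,0,0.0018,0,-0.0135,0,-0.05,0,-0.0007,0,-0.0149,0,-0.0556,0,-0.0032,0,-0.0162,0,-0.0611,0,-0.0057,0,-0.0176,0,-0.0667,0,-0.0119,0,-0.0171,0,-0.0667,0,-0.0181,0,-0.0165,0,-0.0667,0,-0.0243,0,-0.016,0,-0.0667,0]'
python3 - <<'E'
import h; from h import *
h.setphi(0); where(); prof((60,240))
E
```

```text
time_s: 43.4
ee_pos: [0.5134, -0.2531, 0.0903]
tcp_rot: [0.722, 0.686, -0.069, 0.066]
wrist_force: [0.0, -0.1, -4.4]
gripper_width: 0.272
finger_force: 59.2
t 43.4 edge [ 0.5222 -0.0811  0.017 ] s -0.3031 lat -0.0847 yaw 87.05 nose 11.0 F [ 0.04 -0.05 -4.45] T [ 0.13 -0.01  0.03] grip 59.2
210 [(76, -14), (89, -18), (113, -21), (117, 14), (207, 14), (219, -19), (223, 15), (224, 15), (235, -17)]
300 [(72, -12), (84, -19), (113, 31), (239, -53)]
{-5: (142, 118), 0: (149, 125), 5: (155, 132), 10: (162, 140), 15: (170, 147), 20: (177, 155)}
```

```bash
python3 -m pendant '[-0.0053,0,0.001,0,0,0,-0.0142,0,0.0028,0,0,0,-0.0267,0,0.0052,0,0,0,-0.0427,0,0.0083,0,0,0,-0.0605,0,0.0118,0,0,0,-0.0783,0,0.0152,0,0,0,-0.0961,0,0.0187,0,0,0,-0.1139,0,0.0221,0,0,0,-0.1317,0,0.0256,0,0,0,-0.1495,0,0.0291,0,0,0,-0.1655,0,0.0322,0,0,0,-0.178,0,0.0346,0,0,0]'
python3 - <<'E'
import h; from h import *
h.setphi(0); where()
d=manip.get_image("top"); np.savez("t10.npz",**d); im=d["color"]; hs=cv2.cvtColor(im,cv2.COLOR_RGB2HSV)
# pizza topping (pale, less saturated) vs board wood: compare with the initial picture, report non-wood pixels in the disc
a=np.load("top0.npz")["color"].astype(int); df=np.abs(im.astype(int)-a).sum(2)
m=(df>60).astype(np.uint8); m[:, :270]=0; m[:,355:]=0; m[:150]=0; m[245:]=0
cs,_=cv2.findContours(m,0,1)
for c in sorted(cs,key=cv2.contourArea)[-3:]:
    print(cv2.contourArea(c),cv2.boundingRect(c),cv2.minEnclosingCircle(c))
for v in range(165,225,6): print(v,''.join('#' if x else '.' for x in m[v,270:355:2]))
E
```

```text
time_s: 44.95
ee_pos: [0.5061, -0.3984, 0.0904]
tcp_rot: [0.722, 0.686, -0.069, 0.066]
wrist_force: [-0.0, 0.8, -3.6]
gripper_width: 0.274
finger_force: 59.3
t 44.95 edge [ 0.5149 -0.2264  0.0172] s -0.4485 lat -0.085 yaw 87.05 nose 11.0 F [-0.01  0.8  -3.63] T [ 0.1   0.01 -0.05] grip 59.3
143.5 (344, 178, 11, 33) ((349.0, 194.0), 16.763153076171875)
537.5 (319, 222, 36, 23) ((336.5, 235.0), 19.678768157958984)
972.5 (295, 176, 38, 37) ((313.5932312011719, 194.22882080078125), 18.79868507385254)
165 ...........................................
171 ...........................................
177 ...................######..................
183 ...............##############........##....
189 ..............#################......###...
195 .............###################.....###...
201 ...........#...###.###########...#....##...
207 ............##....####.######.........#####
213 ...............##...........##.......######
219 ...........................................
```

```bash
python3 - <<'E'
import h; from h import *
h.setphi(0)
o=manip.get_obs(); b=(o["ee_pos"]+[0,0,.06],R.from_quat(o["tcp_rot"])); print(b[1].inv().apply([0,0,.06])/.8)
u=np.array([np.cos(.035),np.sin(.035)]); E0=np.array([.508,-.402])+.075*u
P,q=edge(0,.05,yaw=2,nose=0,xy=E0); print(P); row(P,q,base=b)
d={k:v for k,v in np.load("t10.npz").items()}; print("pizza",px(d,313.6,194.2,.033)[:2])
E
```

```text
[-0.01443962  0.00011196 -0.07359677]
[ 0.40006555 -0.40576214  0.089     ]
row [0.001, -0.1316, 0.0782, 0.0922, 0.0991, 0.941]
pizza [ 0.51306334 -0.11813605]
```

```bash
python3 -m pendant '[-0.003,0,-0.016,0,0,0,-0.008,0,-0.042,0,0,0,-0.0144,0,-0.0736,0,0,0,-0.0144,0,-0.0736,0,0,0]'
python3 -m pendant '[0,-0.015,0.007,0.01,0.011,0.105,0.0002,-0.029,0.016,0.02,0.022,0.21,0.0004,-0.044,0.026,0.031,0.033,0.314,0.0005,-0.058,0.034,0.041,0.044,0.418,0.0006,-0.073,0.043,0.051,0.055,0.523,0.0007,-0.088,0.052,0.061,0.066,0.627,0.0008,-0.102,0.061,0.072,0.077,0.732,0.0009,-0.117,0.07,0.082,0.088,0.836,0.001,-0.1316,0.078,0.0922,0.0991,0.941,0.001,-0.1316,0.078,0.0922,0.0991,0.941,0.001,-0.1316,0.078,0.0922,0.0991,0.941]'
python3 - <<'E'
import h; from h import *
h.setphi(0); where()
u=np.array([np.cos(.035),np.sin(.035)]); E0=np.array([.508,-.402])+.075*u
for z in (.006,.002): P,q=edge(0,z,yaw=2,nose=0,xy=E0); row(P,q)
E
```

```text
time_s: 45.5
ee_pos: [0.5078, -0.3979, 0.1531]
tcp_rot: [0.721, 0.686, -0.068, 0.069]
wrist_force: [0.5, 0.3, -3.9]
gripper_width: 0.27
finger_force: 59.4
time_s: 46.88
ee_pos: [0.4013, -0.4025, 0.0886]
tcp_rot: [1.0, 0.02, -0.0, -0.001]
wrist_force: [1.1, -0.4, -2.4]
gripper_width: 0.272
finger_force: 59.3
t 46.88 edge [ 0.5841 -0.3951  0.0495] s -0.6133 lat -0.1629 yaw 2.32 nose 0.03 F [ 1.05 -0.42 -2.39] T [ 0.01  0.2  -0.  ] grip 59.3
row [-0.0016, 0.0041, 0.0544, -0.0014, 0.0004, 0.0035]
row [-0.0016, 0.0041, 0.0594, -0.0014, 0.0004, 0.0035]
```

Next I'll lower it flat, slowing near contact, and release.

```bash
python3 -m pendant '[0,0,0.015,0,0,0,0,0,0.032,0,0,0,0,0,0.045,0,0,0,0,0,0.053,0,0,0,0,0,0.0575,0,0,0,0,0,0.0605,0,0,0,0,0,0.0605,0,0,0]'
python3 -c "
import h; from h import *
h.setphi(0); where(); prof((100,240))"
```

```text
time_s: 47.75
ee_pos: [0.4004, -0.4032, 0.0404]
tcp_rot: [1.0, 0.018, -0.0, -0.001]
wrist_force: [-0.1, -0.1, -3.5]
gripper_width: 0.274
finger_force: 59.3
t 47.75 edge [ 0.5833 -0.3964  0.0013] s -0.6147 lat -0.1621 yaw 2.1 nose 0.02 F [-0.14 -0.13 -3.49] T [-0.    0.33  0.02] grip 59.3
210 [(168, -15), (171, 13), (225, -23)]
300 [(226, -20), (227, -20), (239, -35)]
{-5: (142, 118), 0: (148, 124), 5: (155, 132), 10: (162, 139), 15: (170, 147), 20: (177, 155)}
```

```bash
python3 -m pendant '[0,0,0.001,0,0,0,0,0,0.002,0,0,0,0,0,0.002,0,0,0]'
python3 -m pendant '[0,0,0,0,0,0,0,0,0,0,0,0,0,0,0,0,0,0,0,0,0,0,0,0]' 60
python3 -m pendant '[0,0,-0.01,0,0,0,0,0,-0.04,0,0,0,0,0,-0.1,0,0,0,0,0,-0.17,0,0,0,0,0,-0.2,0,0,0,0,0,-0.2,0,0,0]'
python3 - <<'E'
from h import *
d=manip.get_image("wrist"); np.savez("w11.npz",**d); cv2.imwrite("pics/w11.png",d["color"][:,:,::-1])
d=manip.get_image("top"); im=d["color"]; a=np.load("top0.npz")["color"].astype(int); df=np.abs(im.astype(int)-a).sum(2)
m=(df>60).astype(np.uint8); m[:, :165]=0; m[:150]=0; m[260:]=0
cs,_=cv2.findContours(m,0,1)
for c in sorted(cs,key=cv2.contourArea)[-6:]: print(cv2.contourArea(c),cv2.boundingRect(c),cv2.minEnclosingCircle(c))
hs=cv2.cvtColor(im,cv2.COLOR_RGB2HSV)
for v in range(158,238,4): print(v,''.join('#' if x else '.' for x in m[v,268:440:2]))
for nm,(u,v) in {"timer":(265,155),"tin":(343,150),"dredger":(113,178)}.items():
    A=cv2.cvtColor(np.load("top0.npz")["color"],cv2.COLOR_RGB2GRAY); Bq=cv2.cvtColor(im,cv2.COLOR_RGB2GRAY); t=A[v-12:v+12,u-12:u+12]; r=cv2.matchTemplate(Bq[v-22:v+22,u-22:u+22],t,cv2.TM_CCOEFF_NORMED); _,s,_,l=cv2.minMaxLoc(r); print(nm,l[0]-10,l[1]-10,round(s,2))
E
```

```text
time_s: 48.18
ee_pos: [0.4006, -0.4033, 0.039]
tcp_rot: [1.0, 0.018, 0.0, -0.001]
wrist_force: [0.2, -0.6, -1.9]
gripper_width: 0.268
finger_force: 59.6
time_s: 48.68
ee_pos: [0.4004, -0.4032, 0.0388]
tcp_rot: [1.0, 0.018, -0.0, -0.001]
wrist_force: [-0.6, -0.4, 0.1]
gripper_width: 0.701
finger_force: 0.0
time_s: 49.42
ee_pos: [0.4012, -0.4044, 0.2011]
tcp_rot: [1.0, 0.018, 0.002, 0.0]
wrist_force: [-0.0, 0.1, -1.2]
gripper_width: 0.708
finger_force: 0.0
56.0 (291, 195, 44, 24) ((312.5, 200.5), 22.192440032958984)
63.5 (319, 253, 22, 7) ((329.5, 259.0), 10.500100135803223)
133.0 (474, 190, 17, 20) ((481.2930908203125, 200.29310607910156), 10.410618782043457)
962.5 (295, 176, 38, 37) ((313.5932312011719, 194.22882080078125), 18.79868507385254)
1702.0 (181, 192, 48, 47) ((204.5972900390625, 214.91891479492188), 23.87898826599121)
3921.5 (353, 181, 138, 79) ((419.3395080566406, 228.0802459716797), 73.19136047363281)
158 ......................................................................................
162 ..............................................................................
[... 988 characters left out ...]
..............#######
210 ..............##..########.....#............................................##########
214 .................##.........##.................................#....##################
218 ........................#...............................#...........##################
222 ..................................................................####################
226 ......................................................................################
230 ...............................................................#......################
234 ................................................................##.#.#.########.######
timer 0 0 1.0
tin 0 0 1.0
dredger 0 0 1.0
```

```bash
python3 -c "
from workcell import manip; print(manip.hand_in()); print(manip.get_obs()['time_s'])"
```

```text
the job is handed in; nothing more can be done
None
the job is handed in; nothing more can be done
```

The job is handed in at about 49.5 s; no verdict came back. By my last camera measurements the pizza lies about 8 mm off the board's centre, the turner is released on the worktop close to its starting place, the sheet had shifted about 1 mm (last measured before the final lift), and the shaker, timer and tin have not moved.

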